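# Move the sample tile from the warmer to the rack with the lifter

### The arm

A 6-joint arm with a two-finger parallel gripper is mounted at the origin on the work surface. World frame = base frame: x ahead of the robot, y to its left, z up, the work surface at z = 0. Lengths are in m, angles in rad, forces in N, time in s.
With the tool pointing down it reaches from about 0.35 to 0.775 m from the base axis. Payload 7.3 kg.
Tool frame: the origin (TCP) lies midway between the tips of the shut fingers; the grasp point (between the pads) lies 19 mm behind it (robot.grasp_offset is the z of the grasp point in the tool frame, in m); z points along the fingers, y is the direction in which the jaws open and shut (so a half turn about z gives the same grasp; the last joint's range is limited). The gripper opens to 92 mm and grips with 3 to 60 N. Pads are 19 mm wide; open, the fingers measure 130 mm over their backs; the gripper's body (75 mm by 190 mm) begins 47 mm behind the grasp point.
Start: joints at [1.141, 0.342, 1.524, -0, 1.275, -0.146], TCP at [0.147, 0.504, 0.227] pointing down, gripper open.
Joint ranges: [-2.53, 2.53], [-0.77, 2.02], [0.04, 2.7], [-1, 4.14], [0.28, 2.66], [-3.11, 3.11]. Speed limits (rad/s): [2.57, 2.57, 3.14, 3.14, 3.14, 3.14].

### API

Orientations are given as [roll, pitch, yaw] about the fixed x, y, z axes, in that order (R = Rz(yaw) Ry(pitch) Rx(roll)).
In Python, from cell import observe, imaging, workorder, robot gives the robot as it stands. The module is installed in compiled form; this text tells all that it offers.
- The arm moves only by the tool send_rows, never from a script. Its argument "series" is a list of rows, each a list of 7 numbers: the shift along the tool's x, y, z in m, then the turn, a rotation vector about the tool's x, y, z in rad, then the closure, from 0 (fully open) to 1 (shut). A call has 1 to 5 rows; each row shifts and turns the commanded pose from where the row before left it, along the tool's axes as they then stand; what a row does not reach is not made up. A row lasts 1/12 s, in which the tool goes at most 41.7 mm and 7.16 degrees, less where a joint would pass 70% of its speed; a pose out of reach is approached as far as the arm can. A call is refused whole if a number of a shift passes 0.0417 or a number of a turn 0.125, either way. A call with a gripper value outside its range is refused whole. The fingers move at their own pace and stop on an object; "newtons" is the grip in N (left out, the last holds). Time passes only in rows, so rows that do not move let the fingers close. It gives the time, the measured TCP pose, the force and the opening at its end, in the units of the state.
- observe(): the state, without advancing time (a new reading comes with each control period).
- imaging.read_camera(name): name is "scene" or "top"; returns a dict with "color" (480x640x3 uint8, red, green, blue), "range_z" (480x640 float32, m along the optical axis (not along the pixel's ray), 0 where there is no reading), "vfov" (degrees; the focal length in pixels is half the picture's height over the tangent of half this angle, whatever the lens; pixels are square), "cx", "cy" (the principal point, pixels), "dist_coeffs" ([k1, k2, p1, p2, k3] as OpenCV has them; the pictures are not rectified), "T" (4x4, takes a point from camera to world coordinates). Camera axes: x right, y down, z forward; pixel columns grow to the right and rows downward; lengths in m; the calibration is good to about 2 mm. A picture is of the moment at which its call begins.
- workorder.hand_in(): hands the job in, once; it reports no verdict.
The state is a dict: "time": time; "qpos": joint angles; "qvel": joint speeds; "joint_efforts": joint torques, N m; "tool_pos": TCP position; "tool_rot": TCP orientation; "contact_force": force on the tool from outside, world axes, zero at the start; "torque": the same for the moment, N m; "opening": finger opening in m.
Only numpy, scipy, OpenCV 4.12 (cv2) and the standard library are available. Lean on these libraries where they do the work, as an engineer would, in place of code of your own. Each camera call takes 0.05 s, during which the arm holds its last target.

### The job

Take the orange-handled lifter, slide its blade right under the white sample tile on the warming plate (the aluminium fence behind it keeps it from running away; stop as you feel it come up against the fence, do not ram it) and lift the tile clear on the blade. Set the tile down gently, centred and square on the two blue rails of the rack, by lowering the blade between the rails, and draw the blade out. Then stand the lifter back on its green mat and let go; never touch the tile with the fingers or arm, do not drop it on the bench, and leave the other things where they stand.

Things in the scene. Friction and masses are not known exactly. Their poses are not given: they have to be found in the camera images.
- lifter_grip (a point): Centre of the lifter's orange handle, 60 mm straight above the underside of its blade. The handle is a bar 100 mm long (x -61 to +39 mm), 22 mm wide (y), 28 mm high; pinch it across y from above. Axes: x along the blade towards its tip, y across, z up. The lifter is loose, about 0.3 kg, and stands on its blade on the mat. Grip firmly: pressed hard at the tip, it can turn in the grip.
- lifter: The lifter; origin on the blade's underside, 60 mm below lifter_grip, same axes. Blade: flat steel, 110 x 56 x 2.5 mm, tip at x = +55 mm, directly under the handle, 43 mm clear between them. An upright steel neck, 50 mm wide, joins blade and handle at the rear; its front face at x = -55 mm stops the tile when the blade is fully under.
- tile: White ceramic tile with coloured dots, loose, 130 x 130 x 9 mm, about 0.25 kg (it and friction vary). Origin at the centre of its underside, x and y along its edges, z up. The underside is flat over the inner 102 x 102 mm and sweeps up 5 mm over the outer 14 mm, so the blade can wedge under the edge. Lies on the warming plate; pushed, it slides until it meets the fence.
- warmer_top (a point): Warming plate (fixed): white box, dark flat top 170 mm wide (y), from x = -110 to +130 mm; this point lies on the top, 55 mm above the bench. Near the +x end an aluminium fence, 16 mm high, crosses the top; it is clamped, but where differs: inner face between x = +90 and +120 mm, not given: feel it (or see it). The -x edge, with the knob, is open: come in there, along +x, with the heel a little up.
- warmer: The same warming plate; origin on the bench 55 mm below warmer_top.
- rack_top (a point): Rack (fixed): two blue rails along x, each 150 mm long, 22 mm wide, 70 mm apart (inner faces at y = -35 and +35 mm), tops 50 mm above the bench, 44 mm above the rack's aluminium base (160 x 130 mm). This point is midway between the rails, level with their tops. Open at both ends, so the blade can be drawn out along x.
- rack: The same rack; origin on the bench under its centre.
- mat: Green mat, fixed, 150 (x) x 110 (y) x 3 mm, the lifter's parking place; origin at the centre of its underside.
- beaker: Glass beaker, bystander, 68 mm across, 85 mm high; origin under its centre.
- bottle: White bottle with red cap, bystander, 60 mm across, 130 mm high; origin under its centre.
- jar: Amber jar, bystander, 64 mm across, 90 mm high; origin under its centre.
- tipbox: Blue box with clear lid, bystander, 120 x 85 x 65 mm; origin under its centre.
- timer: White timer, bystander, 70 x 70 x 30 mm; origin under its centre.
- dish: White dish, bystander, 90 mm across, 30 mm high; origin under its centre.
There are look-alikes about, which are no part of the job. Leave any pink or yellow look-alike of the lifter alone.

How it is judged:
On the way, in this order (a step that is already met when the one before it is completed fails the run):
1. the tile is carried clear of the warming plate on the lifter, roughly level (height (world z) of tile above 0.075 m and contact force between lifter and tile above 0.8 N and contact force between tile and warmer below 0.05 N and angle between tile's own z axis and vertical below 0.3 rad), for 0.3 s.
2. the tile lies centred on both rails, with the lifter no longer touching it (z of tile in the frame of rack_top between -0.004 and 0.005 m and x of tile in the frame of rack_top between -0.025 and 0.025 m and y of tile in the frame of rack_top between -0.014 and 0.014 m and (angle between the x axis of tile and the x axis of rack_top, either way round below 0.17 rad or angle between the x axis of tile and the y axis of rack_top, either way round below 0.17 rad) and angle between tile's own z axis and vertical below 0.06 rad and contact force between lifter and tile below 0.05 N and linear speed of tile below 0.02 m/s), for 0.2 s.
At the end, for the whole second after the job is handed in: The tile lies flat, at rest on both rails, clear of the lifter, its centre within 25 mm along and 14 mm across of the rack's centre, square within 10 degrees; the lifter stands released and upright on its mat, its origin within 50 mm (x) and 40 mm (y) of the mat's centre (all of step 2 and contact force between tile and rack above 0.8 N and angle between lifter's own z axis and vertical below 0.06 rad and height (world z) of lifter below 0.008 m and x of lifter in the frame of mat between -0.05 and 0.05 m and y of lifter in the frame of mat between -0.04 and 0.04 m and contact force between lifter and mat above 0.8 N and linear speed of lifter below 0.02 m/s and contact force between the fingers and lifter below 0.05 N); the robot touches nothing.
It fails at once if the tile is rammed against the fence or plate (over 45 N) (contact force between tile and warmer above 45 N).
It fails at once if fingers or arm touch the tile (contact force between any of the fingers, the arm and tile above 0.5 N).
It fails at once if the tile falls off (below 35 mm) or tips over (height (world z) of tile below 0.035 m or angle between tile's own z axis and vertical above 0.8 rad).
It fails at once if the tile is dropped hard on the rack (over 35 N) (contact force between tile and rack above 35 N).
It fails at once if a bystander is knocked over or shifted by more than 30 mm (distance of any of beaker, bottle, jar, tipbox, timer, dish from where it was at the start of the episode above 0.03 m or angle between any of beaker, bottle, jar, tipbox, timer, dish's own z axis and vertical above 0.5 rad).
It also fails if it takes over 72 s, if anything falls off the work surface, if the arm or the gripper's body presses on something with over 40 N, if the wrist force passes 120 N, or if a joint passes its speed limit or range.

## Working session

There is one attempt and no reset: what is moved stays moved. The work goes in short steps, Python scripts to look and compute and a tool call to move; the robot and the scene stay as the last step left them, time stands still between calls to the robot, and variables do not carry over. Pictures are saved under pics/ and viewed, and the job is handed in when it is done.

Besides the shell and the picture viewer there is one more tool, called after "Emit:" as name(argument=value, ...) on one line, values as JSON. send_rows: Moves the arm, as the interface text tells. Its arguments: {"type":"object","properties":{"series":{"type":"array","items":{"type":"array","items":{"type":"number"}}},"newtons":{"type":"number"}},"required":["series"]}

```bash
mkdir -p pics; cat > h.py <<'E'
import numpy as np, cv2, pickle
from scipy.spatial.transform import Rotation as R
from cell import observe, imaging, workorder, robot
def cam(n):
    d=imaging.read_camera(n); pickle.dump(d,open(f'{n}.pkl','wb')); return d
def load(n): return pickle.load(open(f'{n}.pkl','rb'))
def K(d):
    f=240/np.tan(np.radians(d['vfov'])/2); return np.array([[f,0,d['cx']],[0,f,d['cy']],[0,0,1]])
def cloud(d):
    v,u=np.mgrid[0:480,0:640]; p=np.stack([u,v],-1).reshape(-1,1,2).astype(np.float64)
    n=cv2.undistortPoints(p,K(d),np.array(d['dist_coeffs'])).reshape(480,640,2)
    z=d['range_z'][...,None].astype(float); P=np.concatenate([n*z,z],-1)
    return P@d['T'][:3,:3].T+d['T'][:3,3]
def save(img,n): cv2.imwrite(f'pics/{n}.png',cv2.cvtColor(img,cv2.COLOR_RGB2BGR))
E
python3 - <<'E'
from h import *
for n in('scene','top'):
    d=cam(n); save(d['color'],n+'0'); print(n,d['vfov'],d['dist_coeffs'],d['T'].round(3).tolist())
s=observe(); print(s); print(robot.grasp_offset)
E
```

```text
scene 42.158637974314196 [-0.0869219  0.         0.         0.         0.       ] [[0.568, 0.486, -0.665, 1.644], [0.823, -0.321, 0.468, -0.761], [0.014, -0.813, -0.582, 1.001], [0.0, 0.0, 0.0, 1.0]]
top 57.362988199675634 [-0.08384662  0.          0.          0.          0.        ] [[-0.011, -0.988, 0.155, 0.368], [-1.0, 0.013, 0.011, 0.0], [-0.013, -0.155, -0.988, 1.251], [0.0, 0.0, 0.0, 1.0]]
{'time': 0.1, 'qpos': array([ 1.14103268e+00,  3.42660110e-01,  1.52494490e+00, -7.05953424e-06,
        1.27538140e+00, -1.45996962e-01]), 'qvel': array([-0.00015673, -0.00097234, -0.00100179, -0.00016006,  0.00032056,
        0.00131276]), 'joint_efforts': array([ 1.56231221e-03, -4.31994867e+01, -2.44697142e+01,  7.19687738e-02,
        5.25408180e-02, -5.65272126e-05]), 'tool_pos': array([0.14681003, 0.50367118, 0.22610262]), 'tool_rot': array([-3.14021274e+00, -1.96082683e-04,  2.85782789e+00]), 'contact_force': array([-0.3236278 , -0.14511921,  0.08290597]), 'torque': array([ 0.05549614, -0.02517467, -0.03560336]), 'opening': 0.0917649109841001}
-0.0188
```

View pics/scene0.png

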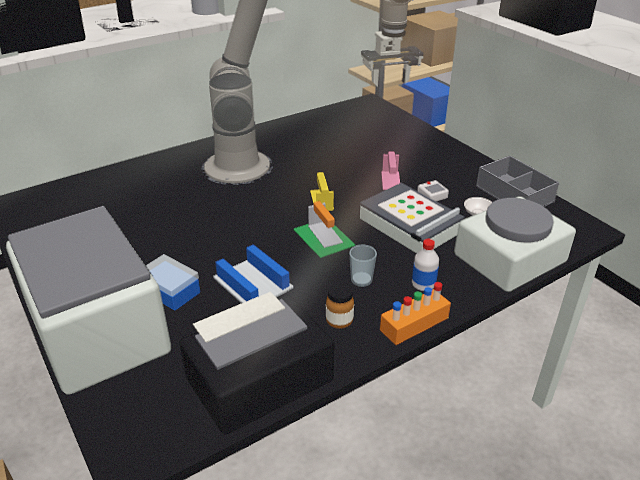

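View pics/top0.png

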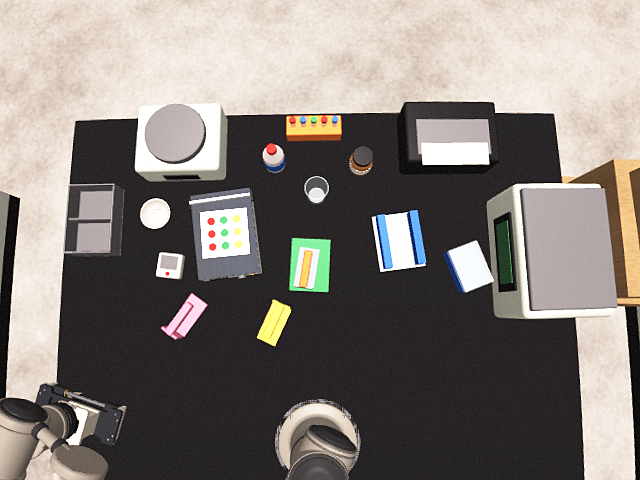

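The top view shows three lifters: orange-handled on the green mat (307,268), pink (185,315) and yellow (274,322). The orange one fits, by its handle colour and its green mat. The tile is at (224,233), the fence at (222,196) and the rack at (399,240). I'll check it in an enlarged crop and measure.

```bash
python3 - <<'E'
from h import *
d=load('top'); im=d['color']; P=cloud(d)
a=cv2.resize(im[225:305,265:345],(400,400),interpolation=cv2.INTER_CUBIC)
b=cv2.resize(im[180:290,180:270],(327,400),interpolation=cv2.INTER_CUBIC)
save(np.hstack([a,b]),'crop0')
hsv=cv2.cvtColor(im,cv2.COLOR_RGB2HSV); H,S,V=[hsv[...,i].astype(int) for i in range(3)]
Z=P[...,2]
v,u=np.mgrid[0:480,0:640]
def box(u0,u1,v0,v1): return (u>=u0)&(u<=u1)&(v>=v0)&(v<=v1)
def rep(name,m):
    p=P[m]; 
    r=cv2.minAreaRect((p[:,:2]*1000).astype(np.float32)); print(name,m.sum(),'rect c',np.round(r[0],1),'size',np.round(r[1],1),'ang',round(r[2],2),'z',np.percentile(p[:,2],[5,50,95]).round(4))
rep('mat',box(285,335,232,298)&(H>45)&(H<85)&(S>100)&(Z<.015))
rep('orange',box(285,335,232,298)&(H>5)&(H<20)&(S>120)&(Z>.06))
rep('blade+',box(285,335,232,298)&(S<80)&(Z<.03))
rep('tile',box(190,262,200,265)&(Z>.0585)&(Z<.08)&(V>120))
rep('warmer',box(180,270,180,290)&(Z>.045)&(Z<.062))
rep('fence',box(180,270,180,210)&(Z>.066)&(Z<.08))
rep('rails',box(360,435,200,280)&(H>95)&(H<125)&(S>120)&(Z>.044)&(Z<.06))
rep('railL',box(360,399,200,280)&(H>95)&(H<125)&(S>120)&(Z>.044)&(Z<.06))
rep('railR',box(400,435,200,280)&(H>95)&(H<125)&(S>120)&(Z>.044)&(Z<.06))
rep('rackbase',box(360,435,200,280)&(Z>.003)&(Z<.06))
for n,b in dict(beaker=(300,332,170,206),bottle=(258,290,138,176),jar=(345,377,140,178),tipbox=(440,496,236,296),timer=(152,188,248,284),dish=(136,174,194,232),pink=(155,215,285,345),yellow=(250,300,292,352)).items():
    rep(n,box(*b)&(Z>.012)&(Z<.2))
E
```

```text
mat 1244 rect c [487.3  14.3] size [113.9 152.5] ang 86.79 z [-0.001   0.0036  0.0076]
orange 63 rect c [468.3  25.2] size [20.  98.6] ang 80.25 z [0.072  0.0767 0.0798]
blade+ 1654 rect c [486.3  12.6] size [144.9 190.4] ang 89.43 z [-0.0033  0.0019  0.0083]
tile 2404 rect c [573.2 250.7] size [201.4 169.1] ang 7.62 z [0.0598 0.0643 0.0687]
warmer 3194 rect c [572.8 250. ] size [243.  183.5] ang 7.6 z [0.0516 0.0558 0.0612]
fence 215 rect c [650.8 259.9] size [ 46.  167.6] ang 6.86 z [0.0667 0.0712 0.0746]
rails 863 rect c [ 551.1 -240.8] size [151.  116.3] ang 6.69 z [0.0465 0.0508 0.0547]
railL 404 rect c [ 545.4 -194.2] size [149.9  22.6] ang 6.83 z [0.0468 0.0507 0.0546]
railR 459 rect c [ 556.5 -286.7] size [151.   23.9] ang 6.89 z [0.0463 0.0509 0.0547]
rackbase 3133 rect c [ 555.1 -241.5] size [221.5 234. ] ang 89.02 z [0.0033 0.0081 0.0528]
beaker 376 rect c [689.8  -8.4] size [63.2 66.8] ang 89.04 z [0.0186 0.0643 0.0877]
bottle 512 rect c [805.3  92.5] size [ 57.9 111.7] ang 43.76 z [0.0231 0.0886 0.1313]
jar 523 rect c [ 776.1 -135.5] size [60.3 58.6] ang 42.04 z [0.026  0.0881 0.0941]
tipbox 1954 rect c [ 473.2 -435.3] size [172.4 139.5] ang 0.53 z [0.0226 0.0647 0.0697]
timer 630 rect c [485.5 412.6] size [74.9 70.8] ang 84.19 z [0.0223 0.03   0.0347]
dish 476 rect c [637.7 458.4] size [88.3 85.3] ang 47.77 z [0.0126 0.0215 0.0328]
pink 443 rect c [338.  367.3] size [ 50.4 102.9] ang 53.7 z [0.0358 0.0727 0.0777]
yellow 358 rect c [331.9 110.3] size [49.6 98.2] ang 65.14 z [0.0603 0.0737 0.0775]
```

View pics/crop0.png

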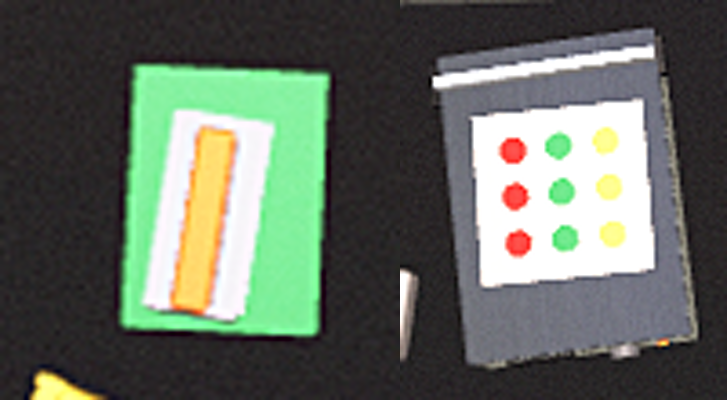

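The crop confirms the orange-handled lifter on the mat, tip to +x: the blade sticks out past the handle at the upper end. The fence lies well clear of the tile. Next I'll get sharper poses with colour masks and known heights.

```bash
cat >> h.py <<'E'
def plane(d,uv,z):
    n=cv2.undistortPoints(np.asarray(uv,float).reshape(-1,1,2),K(d),np.array(d['dist_coeffs'])).reshape(-1,2)
    r=np.c_[n,np.ones(len(n))]@d['T'][:3,:3].T; t=(z-d['T'][2,3])/r[:,2]
    return d['T'][:3,3]+r*t[:,None]
def rect(d,m,z,name=''):
    n,l,st,_=cv2.connectedComponentsWithStats(m.astype(np.uint8))
    k=1+np.argmax(st[1:,4]); mm=(l==k).astype(np.uint8)
    c=max(cv2.findContours(mm,cv2.RETR_EXTERNAL,cv2.CHAIN_APPROX_NONE)[0],key=len).reshape(-1,2)
    p=plane(d,c,z)[:,:2]*1000; r=cv2.minAreaRect(p.astype(np.float32))
    print(name,mm.sum(),'c',np.round(r[0],1),'size',np.round(r[1],1),'ang',round(r[2],2)); return r
def masks(d):
    hsv=cv2.cvtColor(d['color'],cv2.COLOR_RGB2HSV); H,S,V=[hsv[...,i].astype(int) for i in range(3)]
    v,u=np.mgrid[0:480,0:640]
    return H,S,V,lambda u0,u1,v0,v1:(u>=u0)&(u<=u1)&(v>=v0)&(v<=v1)
E
python3 - <<'E'
from h import *
d=load('top'); H,S,V,box=masks(d)
rect(d,box(285,335,232,298)&(H>40)&(H<90)&(S>80)|box(292,322,245,292),.003,'mat')
rect(d,box(285,335,232,298)&(H>5)&(H<25)&(S>100),.074,'orange')
rect(d,box(285,335,232,298)&~((H>40)&(H<90)&(S>80)) & (V>100),.0055,'blade')
t=box(197,250,203,262)&((V>170)); rect(d,t,.064,'tile')
rect(d,box(185,262,186,207)&(V>150),.071,'fence')
for n,b in (('L',(370,396)),('R',(402,430))):
    rect(d,box(*b,200,275)&(H>95)&(H<125)&(S>150)&(V>150),.05,'rail'+n)
print(d['color'][233,205:265:4].tolist())
E
```

```text
mat 2162 c [484.6  14.3] size [113.5 157.3] ang 86.74
orange 287 c [468.4  24.8] size [21.  99.7] ang 80.37
blade 838 c [477.8  23.6] size [ 58.5 116.3] ang 80.17
tile 2258 c [571.8 247.9] size [132.3 133.2] ang 5.08
fence 225 c [668.6 263.1] size [ 11.  170.3] ang 7.91
railL 127 c [ 545. -194.] size [149.   21.6] ang 6.9
railR 132 c [ 524.8 -291. ] size [86.8 22.9] ang 7.17
[[255, 255, 255], [254, 62, 53], [254, 70, 67], [255, 255, 255], [81, 229, 116], [112, 234, 141], [255, 255, 255], [255, 255, 255], [255, 254, 144], [255, 255, 255], [255, 255, 255], [91, 94, 109], [112, 116, 130], [79, 77, 72], [33, 33, 31]]
```

```bash
cat >> h.py <<'E'
def go(x,y,z,yaw,pitch=0):
    """tool-frame shift (mm) from measured pose to goal; lifter pitch = heel up (tip down) positive about lifter y; lifter yaw"""
    s=observe(); Rm=R.from_euler('xyz',s['tool_rot']); 
    Rg=R.from_euler('z',yaw)*R.from_euler('y',pitch)*R.from_euler('xyz',[np.pi,0,np.pi])
    rv=(Rm.inv()*Rg).as_rotvec(); dw=np.array([x,y,z])-s['tool_pos']
    print('t',round(s['time'],2),'pos',s['tool_pos'].round(4),'rot',s['tool_rot'].round(3),'F',s['contact_force'].round(2),'open',round(s['opening'],4))
    print('shift now-axes',(Rm.inv().apply(dw)*1000).round(1),'goal-axes',(Rg.inv().apply(dw)*1000).round(1),'turn',rv.round(4))
E
python3 -c "
from h import *
go(.479,.023,.15,-.169)"
```

```text
t 0.1 pos [0.1468 0.5037 0.2261] rot [-3.14  -0.     2.858] F [-0.32 -0.15  0.08] open 0.0918
shift now-axes [-453.5 -368.3   76.5] goal-axes [-408.3 -418.    76.1] turn [-0.0014 -0.0003 -0.1148]
```

Emit:
send_rows(series=[[0,0,0,0,0,-0.114,0],[-0.027,-0.028,0.004,0,0,0,0],[-0.027,-0.028,0.004,0,0,0,0],[-0.027,-0.028,0.004,0,0,0,0],[-0.027,-0.028,0.004,0,0,0,0]], newtons=60)

```text
time: 0.52
tool_pos: [0.2347, 0.3738, 0.2102]
tool_rot: [-3.141, -0.0, 2.973]
contact_force: [1.2, -0.5, 0.1]
opening: 0.0921
```

Emit:
send_rows(series=[[-0.027,-0.028,0.004,0,0,0,0],[-0.027,-0.028,0.004,0,0,0,0],[-0.027,-0.028,0.004,0,0,0,0],[-0.027,-0.028,0.004,0,0,0,0],[-0.027,-0.028,0.004,0,0,0,0]])

```text
time: 0.93
tool_pos: [0.3444, 0.2128, 0.1905]
tool_rot: [3.142, -0.0, 2.972]
contact_force: [1.0, 0.9, 0.3]
opening: 0.0919
```

Emit:
send_rows(series=[[-0.027,-0.028,0.004,0,0,0,0],[-0.027,-0.028,0.004,0,0,0,0],[-0.027,-0.028,0.004,0,0,0,0],[-0.027,-0.028,0.004,0,0,0,0],[-0.015,-0.015,0.004,0,0,0,0]])

```text
time: 1.35
tool_pos: [0.4455, 0.0654, 0.1704]
tool_rot: [-3.141, 0.001, 2.97]
contact_force: [0.3, -0.0, 0.4]
opening: 0.0918
```

```bash
python3 -c "
from h import *
go(.479,.023,.044,-.169)"
```

```text
t 1.35 pos [0.4455 0.0654 0.1704] rot [-3.141e+00  1.000e-03  2.970e+00] F [ 0.3  -0.03  0.4 ] open 0.0918
shift now-axes [-40.1 -35.9 126.5] goal-axes [-40.1 -36.1 126.4] turn [-0.0006  0.001  -0.003 ]
```

Emit:
send_rows(series=[[-0.02,-0.018,0.02,0,0,0,0],[-0.015,-0.014,0.02,0,0,0,0],[0,0,0,0,0,0,0],[0,0,0,0,0,0,0]])

```text
time: 1.68
tool_pos: [0.4721, 0.0306, 0.1295]
tool_rot: [3.142, -0.003, 2.97]
contact_force: [0.3, 0.3, 1.5]
opening: 0.0921
```

```bash
python3 -c "
from h import *
go(.479,.023,.044,-.169)"
```

```text
t 1.68 pos [0.4721 0.0306 0.1295] rot [ 3.142e+00 -3.000e-03  2.970e+00] F [0.32 0.28 1.47] open 0.0921
shift now-axes [-8.4 -6.3 85.5] goal-axes [-8.1 -6.4 85.5] turn [ 0.     -0.0035 -0.0029]
```

Emit:
send_rows(series=[[-0.008,-0.006,0.02,0,0,0,0],[0,0,0.025,0,0,0,0],[0,0,0.02,0,0,0,0],[0,0,0.01,0,0,0,0],[0,0,0,0,0,0,0]])

```text
time: 2.1
tool_pos: [0.478, 0.0251, 0.0546]
tool_rot: [3.142, -0.004, 2.973]
contact_force: [0.1, -0.2, 0.2]
opening: 0.0918
```

```bash
python3 -c "
from h import *
go(.479,.023,.044,-.169)
d=cam('top'); save(cv2.resize(d['color'][200:320,240:380],None,fx=4,fy=4,interpolation=cv2.INTER_CUBIC),'g1')
d=cam('scene'); save(cv2.resize(d['color'][150:270,260:400],None,fx=4,fy=4,interpolation=cv2.INTER_CUBIC),'g1s')"
```

```text
t 2.1 pos [0.478  0.0251 0.0546] rot [ 3.142 -0.004  2.973] F [ 0.11 -0.23  0.17] open 0.0918
shift now-axes [-1.4 -1.9 10.6] goal-axes [-1.4 -1.9 10.6] turn [ 0.0001 -0.0036  0.0003]
```

View pics/g1s.png

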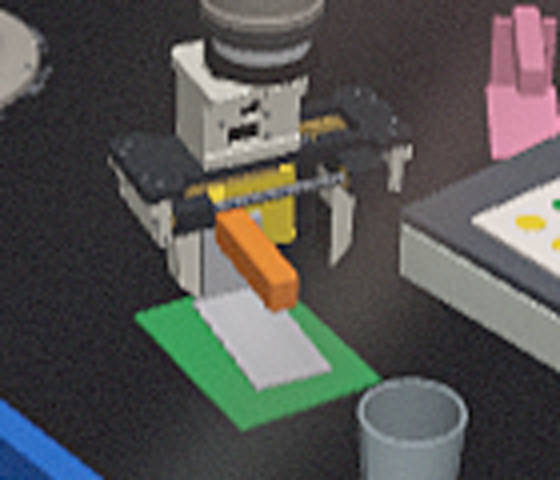

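The fingers straddle the orange handle at (260,255) in the crop. I'll finish the descent and close.

Emit:
send_rows(series=[[-0.001,-0.002,0.0105,0,0,0,0],[0,0,0,0,0.0036,0,0],[0,0,0,0,0,0,0.4],[0,0,0,0,0,0,0.7],[0,0,0,0,0,0,1]], newtons=60)

```text
time: 2.62
tool_pos: [0.4807, 0.0219, 0.0461]
tool_rot: [3.141, -0.002, 2.972]
contact_force: [-0.3, 0.5, -0.9]
opening: 0.0769
```

Emit:
send_rows(series=[[0,0,0,0,0,0,1],[0,0,0,0,0,0,1],[0,0,0,0,0,0,1],[0,0,0,0,0,0,1]])

```text
time: 2.95
tool_pos: [0.4803, 0.0218, 0.0453]
tool_rot: [3.141, -0.004, 2.972]
contact_force: [-0.8, 0.2, -0.4]
opening: 0.0497
```

```bash
python3 -c "
from h import *
go(.479,.023,.044,-.169)"
```

```text
t 2.95 pos [0.4803 0.0218 0.0453] rot [ 3.141 -0.004  2.972] F [-0.81  0.19 -0.41] open 0.0497
shift now-axes [1.5 1.  1.3] goal-axes [1.5 1.  1.3] turn [ 0.0001 -0.0035 -0.0008]
```

Emit:
send_rows(series=[[0,0,0.001,0,-0.003,0,1],[0,0,0,0,0,0,1],[0,0,0,0,0,0,1],[0,0,0,0,0,0,1],[0,0,0,0,0,0,1]])

```text
time: 3.37
tool_pos: [0.4803, 0.0219, 0.0442]
tool_rot: [3.141, -0.001, 2.972]
contact_force: [-0.4, 0.2, -0.2]
opening: 0.0216
```

Emit:
send_rows(series=[[0,0,0,0,0,0,1],[0,0,0,0,0,0,1],[0,0,0,0,0,0,1]])

```text
time: 3.62
tool_pos: [0.4803, 0.0218, 0.0442]
tool_rot: [3.141, -0.001, 2.972]
contact_force: [-0.1, -0.2, -2.1]
opening: 0.0213
```

```bash
python3 -c "
from h import *
go(.479,.023,.144,-.169)"
```

```text
t 3.62 pos [0.4803 0.0218 0.0442] rot [ 3.141e+00 -1.000e-03  2.972e+00] F [-0.06 -0.23 -2.1 ] open 0.0213
shift now-axes [  1.6   0.9 -99.8] goal-axes [  1.5   0.9 -99.8] turn [ 0.0002 -0.0006 -0.0008]
```

Gripped: opening is 21.3 mm. Lifting.

Emit:
send_rows(series=[[0,0,-0.01,0,0,0,1],[0,0,-0.02,0,0,0,1],[0,0,-0.03,0,0,0,1],[0,0,-0.03,0,0,0,1],[0,0,-0.01,0,0,0,1]])

```text
time: 4.03
tool_pos: [0.4818, 0.0215, 0.1477]
tool_rot: [3.142, 0.004, 2.972]
contact_force: [1.2, -0.1, -2.9]
opening: 0.0217
```

Emit:
send_rows(series=[[0,0,0,0,0,-0.1,1],[0,0,0,0,0,-0.1,1],[0,0,0,0,0,-0.1,1],[0,0,0,0,0.05,0,1],[0,0,0,0,0.05,0,1]])

```text
time: 4.45
tool_pos: [0.4794, 0.0216, 0.1443]
tool_rot: [3.141, -0.103, -3.011]
contact_force: [0.1, 0.7, -3.2]
opening: 0.0218
```

```bash
python3 -c "
from h import *
go(.4285,.2286,.14,.134,.1)"
```

```text
t 4.45 pos [0.4794 0.0216 0.1443] rot [ 3.141 -0.103 -3.011] F [ 0.13  0.74 -3.25] open 0.0218
shift now-axes [ 23.  211.9   6.7] goal-axes [ 22.3 212.    6.5] turn [ 0.0005 -0.0034 -0.0036]
```

Emit:
send_rows(series=[[0.003,0.03,0,0,0,0,1],[0.004,0.04,0,0,0,0,1],[0.004,0.04,0,0,0,0,1],[0.004,0.04,0,0,0,0,1],[0.004,0.04,0,0,0,0,1]])

```text
time: 4.87
tool_pos: [0.4359, 0.209, 0.1458]
tool_rot: [-3.141, -0.101, -3.012]
contact_force: [1.2, 0.3, -2.6]
opening: 0.0218
```

Emit:
send_rows(series=[[0.002,0.02,0.005,0,0,-0.003,1],[0,0,0,0,0,0,1],[0,0,0,0,0,0,1]])

```text
time: 5.12
tool_pos: [0.431, 0.2277, 0.1408]
tool_rot: [-3.141, -0.102, -3.006]
contact_force: [-0.3, -0.7, -1.9]
opening: 0.0217
```

```bash
python3 -c "
from h import *
go(.4285,.2286,.11,.134,.1)
d=cam('top'); H,S,V,box=masks(d); rect(d,box(197,250,203,262)&((V>170)),.064,'tile')
save(cv2.resize(d['color'][180:340,170:330],None,fx=3.5,fy=3.5,interpolation=cv2.INTER_CUBIC),'g2')
e=cam('scene'); save(cv2.resize(e['color'][120:270,310:510],None,fx=4,fy=4,interpolation=cv2.INTER_CUBIC),'g2s')"
```

```text
t 5.12 pos [0.431  0.2277 0.1408] rot [-3.141 -0.102 -3.006] F [-0.31 -0.69 -1.94] open 0.0217
shift now-axes [-0.8  1.2 30.9] goal-axes [-0.7  1.2 30.9] turn [-0.0005 -0.002   0.0021]
tile 1860 c [563.1 247.2] size [149.8 133.2] ang 5.01
```

View pics/g2s.png

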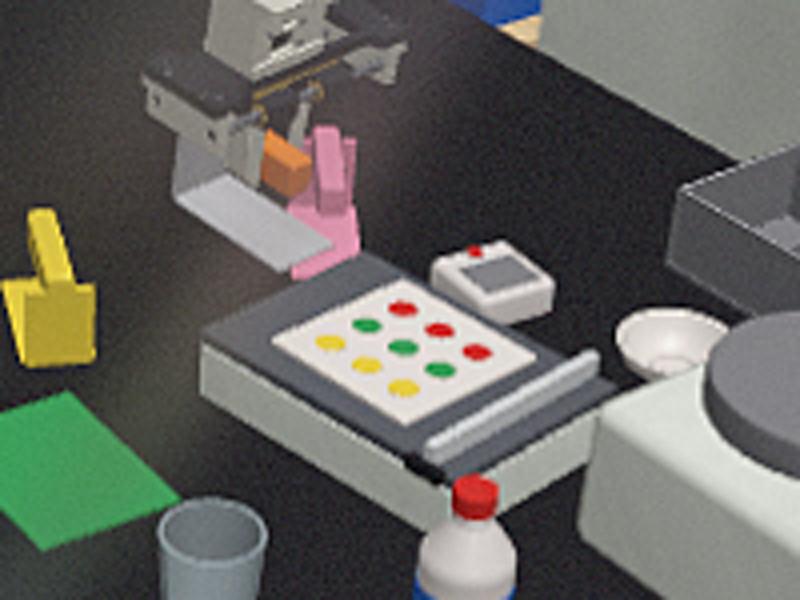

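View pics/g2.png

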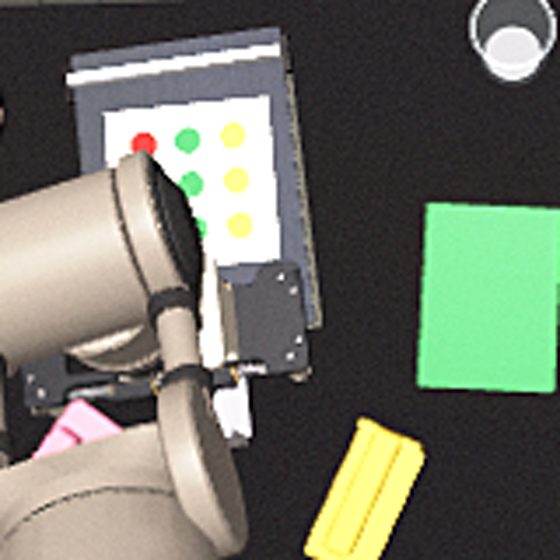

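The lifter hangs square in the grip and points at the tile, with the plate's −x edge just ahead of its tip. I'll lower it and feel for the plate.

Emit:
send_rows(series=[[-0.001,0.001,0.015,0,0,0,1],[0,0,0.011,0,0,0,1],[0,0,0.005,0,0,0,1],[0,0,0,0,0,0,1]])

```text
time: 5.55
tool_pos: [0.4293, 0.2266, 0.1095]
tool_rot: [-3.141, -0.103, -3.01]
contact_force: [-0.6, 0.5, -3.1]
opening: 0.0216
```

Emit:
send_rows(series=[[0,0,0.003,0,0,0,1],[0,0,0,0,0,0,1],[0,0,0,0,0,0,1]])

```text
time: 5.8
tool_pos: [0.4297, 0.2277, 0.1079]
tool_rot: [3.141, -0.1, -3.009]
contact_force: [-0.6, 0.1, -2.6]
opening: 0.0213
```

```bash
python3 -c "
from h import *
go(.4285,.2286,.1015,.134,.1)"
```

```text
t 5.8 pos [0.4297 0.2277 0.1079] rot [ 3.141 -0.1   -3.009] F [-0.62  0.13 -2.62] open 0.0213
shift now-axes [0.5 1.  6.5] goal-axes [0.5 1.  6.5] turn [ 0.0008  0.0002 -0.0012]
```

Emit:
send_rows(series=[[0,0.001,0.002,0,0,0,1],[0,0,0.001,0,0,0,1],[0,0,0,0,0,0,1]])

```text
time: 6.05
tool_pos: [0.4288, 0.2289, 0.1044]
tool_rot: [3.141, -0.101, -3.008]
contact_force: [1.2, -0.0, -3.0]
opening: 0.0217
```

Emit:
send_rows(series=[[0,0,0.0015,0,0,0,1],[0,0,0,0,0,0,1]])

```text
time: 6.22
tool_pos: [0.4286, 0.2289, 0.1028]
tool_rot: [3.141, -0.101, -3.008]
contact_force: [0.7, -0.6, -2.6]
opening: 0.0218
```

Emit:
send_rows(series=[[0,0,0.001,0,0,0,1],[0,0,0,0,0,0,1]])

```text
time: 6.38
tool_pos: [0.4286, 0.2288, 0.1019]
tool_rot: [3.141, -0.101, -3.008]
contact_force: [0.2, -0.4, -3.0]
opening: 0.0215
```

Emit:
send_rows(series=[[0,0,0.001,0,0,0,1],[0,0,0,0,0,0,1]])

```text
time: 6.55
tool_pos: [0.4286, 0.2289, 0.1013]
tool_rot: [3.141, -0.1, -3.008]
contact_force: [-1.5, -0.9, -0.9]
opening: 0.0216
```

Plate contact at TCP z ≈ 101.3 mm, against 101.5 predicted. Sliding forward with light pressure.

Emit:
send_rows(series=[[-0.005,0,-0.0005,0,0,0,1],[-0.007,0,-0.0007,0,0,0,1],[-0.007,0,-0.0007,0,0,0,1],[0,0,0,0,0,0,1]])

```text
time: 6.88
tool_pos: [0.4498, 0.2316, 0.1011]
tool_rot: [3.141, -0.098, -3.009]
contact_force: [1.2, 0.2, -0.7]
opening: 0.0216
```

Emit:
send_rows(series=[[-0.005,0,-0.0005,0,0,0,1],[-0.005,0,-0.0005,0,0,0,1],[0,0,0,0,0,0,1]])

```text
time: 7.13
tool_pos: [0.4582, 0.2328, 0.1012]
tool_rot: [3.141, -0.1, -3.008]
contact_force: [-1.7, 0.3, 2.8]
opening: 0.0214
```

```bash
python3 -c "
from h import *
go(.4285,.2286,.1015,.134,.1)
d=cam('top');save(cv2.resize(d['color'][180:340,170:330],None,fx=3.5,fy=3.5,interpolation=cv2.INTER_CUBIC),'g3')
e=cam('scene'); save(cv2.resize(e['color'][120:270,310:510],None,fx=4,fy=4,interpolation=cv2.INTER_CUBIC),'g3s')"
```

```text
t 7.13 pos [0.4582 0.2328 0.1012] rot [ 3.141 -0.1   -3.008] F [-1.7   0.34  2.8 ] open 0.0214
shift now-axes [29.9 -0.2  2.7] goal-axes [29.9 -0.2  2.7] turn [ 0.0008  0.0002 -0.0009]
```

View pics/g3s.png

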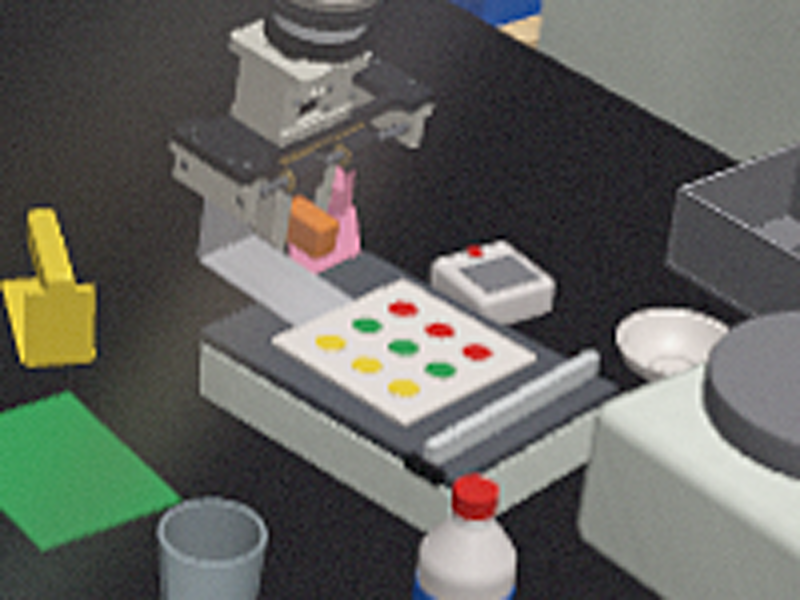

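The tip is just at the tile's near edge (~(350,300) in the crop), pressing ~5 N. Going on.

Emit:
send_rows(series=[[-0.004,0,-0.0007,0,0,0,1],[-0.004,0,-0.0004,0,0,0,1],[0,0,0,0,0,0,1]])

```text
time: 7.48
tool_pos: [0.4656, 0.2338, 0.1012]
tool_rot: [3.141, -0.101, -3.008]
contact_force: [-3.5, -0.3, 3.1]
opening: 0.0219
```

Emit:
send_rows(series=[[-0.004,0,-0.0004,0,0,0,1],[-0.004,0,-0.0004,0,0,0,1],[0,0,0,0,0,0,1]])

```text
time: 7.73
tool_pos: [0.4732, 0.2348, 0.1013]
tool_rot: [3.141, -0.102, -3.008]
contact_force: [-4.1, -0.2, 4.2]
opening: 0.0216
```

Emit:
send_rows(series=[[-0.004,0,-0.0004,0,0,0,1],[-0.004,0,-0.0004,0,0,0,1],[0,0,0,0,0,0,1]])

```text
time: 7.98
tool_pos: [0.4812, 0.2359, 0.1012]
tool_rot: [3.141, -0.101, -3.008]
contact_force: [-5.0, -1.2, 4.8]
opening: 0.0216
```

```bash
python3 -c "
from h import *
go(.4285,.2286,.1015,.134,.1)
e=cam('scene'); save(cv2.resize(e['color'][120:270,310:510],None,fx=4,fy=4,interpolation=cv2.INTER_CUBIC),'g4s')"
```

```text
t 7.98 pos [0.4812 0.2359 0.1012] rot [ 3.141 -0.101 -3.008] F [-4.99 -1.21  4.75] open 0.0216
shift now-axes [53.  -0.2  5.1] goal-axes [53.  -0.2  5.1] turn [ 0.0006 -0.0013 -0.0008]
```

View pics/g4s.png

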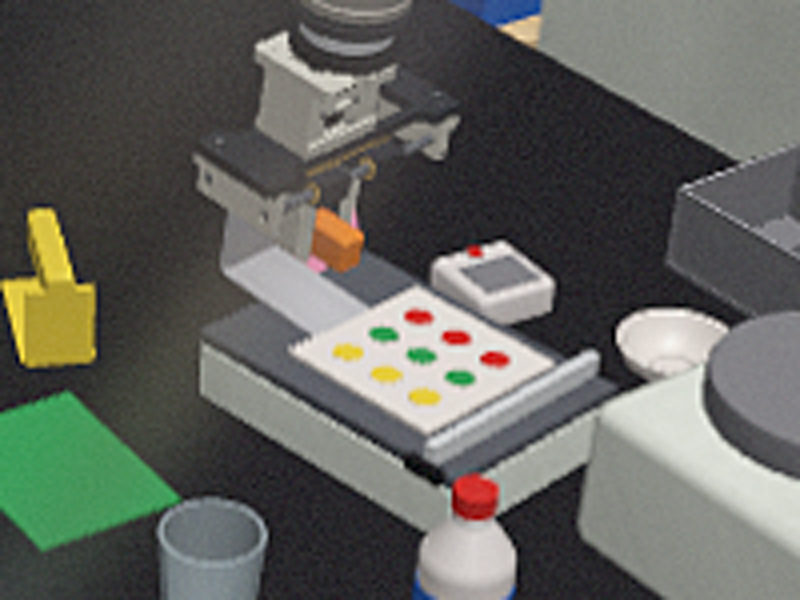

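The tile is sliding ahead of the blade towards the fence (gap at ~(560,365)), with ~5 N drag. I'll use smaller steps now.

Emit:
send_rows(series=[[-0.003,0,-0.0004,0,0,0,1],[-0.003,0,-0.0004,0,0,0,1],[0,0,0,0,0,0,1]])

```text
time: 8.28
tool_pos: [0.4873, 0.2367, 0.1013]
tool_rot: [3.141, -0.101, -3.008]
contact_force: [-3.6, -0.5, 3.4]
opening: 0.0215
```

Emit:
send_rows(series=[[-0.002,0,-0.0003,0,0,0,1],[-0.002,0,-0.0002,0,0,0,1],[0,0,0,0,0,0,1]])

```text
time: 8.53
tool_pos: [0.4911, 0.2372, 0.1013]
tool_rot: [3.141, -0.101, -3.008]
contact_force: [-3.7, -0.6, 2.9]
opening: 0.0218
```

Emit:
send_rows(series=[[-0.002,0,-0.0002,0,0,0,1],[-0.002,0,-0.0002,0,0,0,1],[0,0,0,0,0,0,1]])

```text
time: 8.78
tool_pos: [0.495, 0.2377, 0.1014]
tool_rot: [3.141, -0.101, -3.008]
contact_force: [-4.6, -0.8, 3.4]
opening: 0.0215
```

```bash
python3 -c "
from h import *
go(.4285,.2286,.1015,.134,.1)
e=cam('scene'); save(cv2.resize(e['color'][120:270,310:510],None,fx=4,fy=4,interpolation=cv2.INTER_CUBIC),'g5s')"
```

```text
t 8.78 pos [0.495  0.2377 0.1014] rot [ 3.141 -0.101 -3.008] F [-4.6  -0.8   3.43] open 0.0215
shift now-axes [66.8 -0.2  6.7] goal-axes [66.8 -0.1  6.6] turn [ 0.0005 -0.0014 -0.0008]
```

View pics/g5s.png

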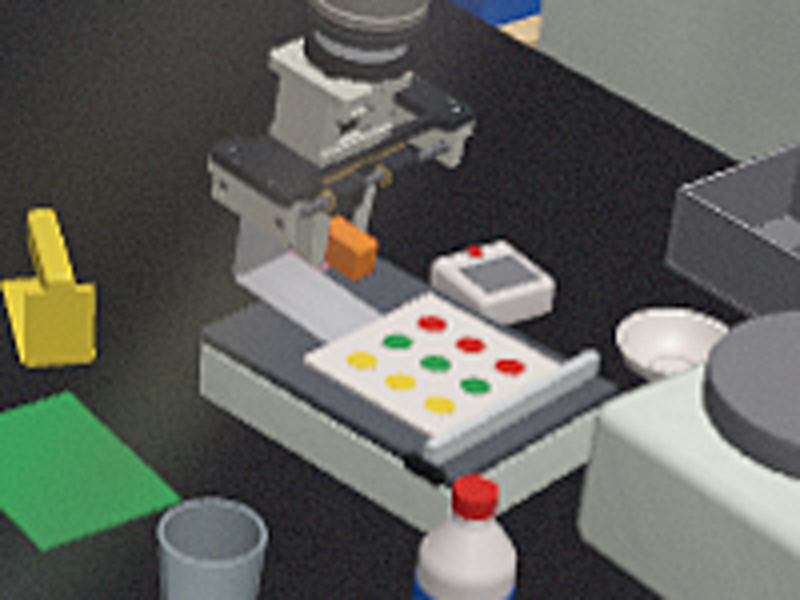

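The tile is now within a few mm of the fence.

Emit:
send_rows(series=[[-0.002,0,-0.0002,0,0,0,1],[-0.001,0,-0.0001,0,0,0,1],[0,0,0,0,0,0,1]])

```text
time: 9.08
tool_pos: [0.4976, 0.238, 0.1014]
tool_rot: [3.141, -0.102, -3.008]
contact_force: [-5.6, -1.1, 4.3]
opening: 0.0213
```

Emit:
send_rows(series=[[-0.0015,0,-0.0001,0,0,0,1],[-0.0015,0,-0.0001,0,0,0,1],[0,0,0,0,0,0,1]])

```text
time: 9.33
tool_pos: [0.5007, 0.2385, 0.1014]
tool_rot: [3.141, -0.102, -3.008]
contact_force: [-6.1, -1.7, 4.3]
opening: 0.0218
```

Emit:
send_rows(series=[[-0.0015,0,-0.0001,0,0,0,1],[-0.0015,0,-0.0001,0,0,0,1],[0,0,0,0,0,0,1]])

```text
time: 9.58
tool_pos: [0.5038, 0.2389, 0.1013]
tool_rot: [3.141, -0.102, -3.008]
contact_force: [-5.4, -0.4, 4.2]
opening: 0.0214
```

Emit:
send_rows(series=[[-0.0015,0,-0.0001,0,0,0,1],[-0.0015,0,-0.0001,0,0,0,1],[0,0,0,0,0,0,1]])

```text
time: 9.83
tool_pos: [0.5067, 0.2393, 0.1013]
tool_rot: [3.141, -0.102, -3.008]
contact_force: [-6.1, -0.3, 5.7]
opening: 0.0218
```

Emit:
send_rows(series=[[-0.0015,0,-0.0001,0,0,0,1],[-0.0015,0,-0.0001,0,0,0,1],[0,0,0,0,0,0,1]])

```text
time: 10.08
tool_pos: [0.5096, 0.2397, 0.1013]
tool_rot: [3.141, -0.102, -3.008]
contact_force: [-7.5, -0.8, 5.3]
opening: 0.0218
```

```bash
python3 -c "
from h import *
go(.4285,.2286,.1015,.134,.1)
e=cam('scene'); save(cv2.resize(e['color'][170:245,360:480],None,fx=6.5,fy=6.5,interpolation=cv2.INTER_CUBIC),'g6s')"
```

```text
t 10.08 pos [0.5096 0.2397 0.1013] rot [ 3.141 -0.102 -3.008] F [-7.54 -0.79  5.35] open 0.0218
shift now-axes [81.5 -0.2  8.1] goal-axes [81.5 -0.2  8. ] turn [ 0.0006 -0.0018 -0.0007]
```

View pics/g6s.png

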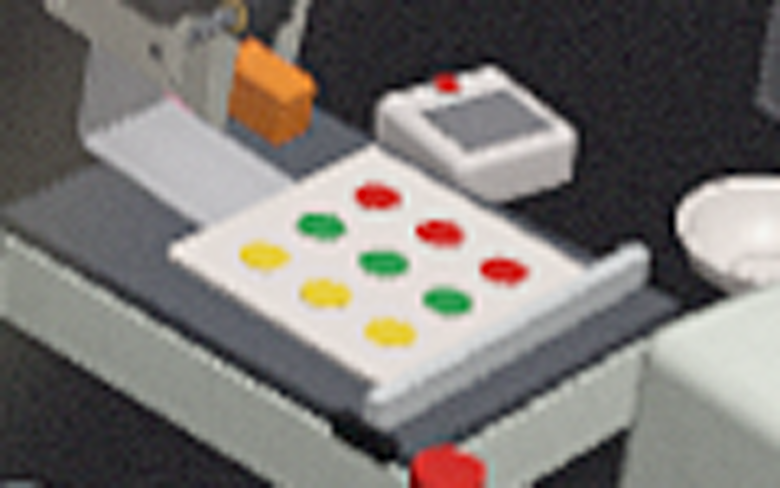

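The tile is against the fence now, square to it. I'll keep sliding the blade under and watch the force.

Emit:
send_rows(series=[[-0.002,0,-0.0002,0,0,0,1],[-0.002,0,-0.0002,0,0,0,1],[0,0,0,0,0,0,1]])

```text
time: 10.38
tool_pos: [0.5138, 0.2403, 0.1013]
tool_rot: [3.141, -0.101, -3.008]
contact_force: [-5.2, 0.7, 4.6]
opening: 0.0216
```

Emit:
send_rows(series=[[-0.002,0,-0.0002,0,0,0,1],[-0.002,0,-0.0002,0,0,0,1],[0,0,0,0,0,0,1]])

```text
time: 10.63
tool_pos: [0.5178, 0.2408, 0.1013]
tool_rot: [3.141, -0.101, -3.008]
contact_force: [-5.0, -0.7, 4.3]
opening: 0.0218
```

Emit:
send_rows(series=[[-0.002,0,-0.0002,0,0,0,1],[-0.002,0,-0.0002,0,0,0,1],[0,0,0,0,0,0,1]])

```text
time: 10.88
tool_pos: [0.5218, 0.2414, 0.1013]
tool_rot: [3.141, -0.101, -3.008]
contact_force: [-4.9, -0.7, 4.9]
opening: 0.0218
```

Emit:
send_rows(series=[[-0.0035,0,-0.0004,0,0,0,1],[-0.0035,0,-0.0003,0,0,0,1],[-0.0035,0,-0.0004,0,0,0,1],[0,0,0,0,0,0,1]])

```text
time: 11.22
tool_pos: [0.5329, 0.2428, 0.1012]
tool_rot: [3.141, -0.1, -3.008]
contact_force: [-3.6, -0.4, 3.6]
opening: 0.0216
```

Emit:
send_rows(series=[[-0.0035,0,-0.0004,0,0,0,1],[-0.0035,0,-0.0003,0,0,0,1],[-0.0035,0,-0.0004,0,0,0,1],[0,0,0,0,0,0,1]])

```text
time: 11.55
tool_pos: [0.5434, 0.2442, 0.1012]
tool_rot: [3.141, -0.1, -3.008]
contact_force: [-4.1, -0.4, 3.3]
opening: 0.0216
```

```bash
python3 -c "
from h import *
go(.4285,.2286,.1015,.134,.1)
e=cam('scene'); save(cv2.resize(e['color'][150:245,340:480],None,fx=5.5,fy=5.5,interpolation=cv2.INTER_CUBIC),'g7s')"
```

```text
t 11.55 pos [0.5434 0.2442 0.1012] rot [ 3.141 -0.1   -3.008] F [-4.11 -0.44  3.3 ] open 0.0216
shift now-axes [115.4  -0.2  11.3] goal-axes [ 1.154e+02 -1.000e-01  1.130e+01] turn [ 0.0007 -0.0002 -0.0008]
```

View pics/g7s.png

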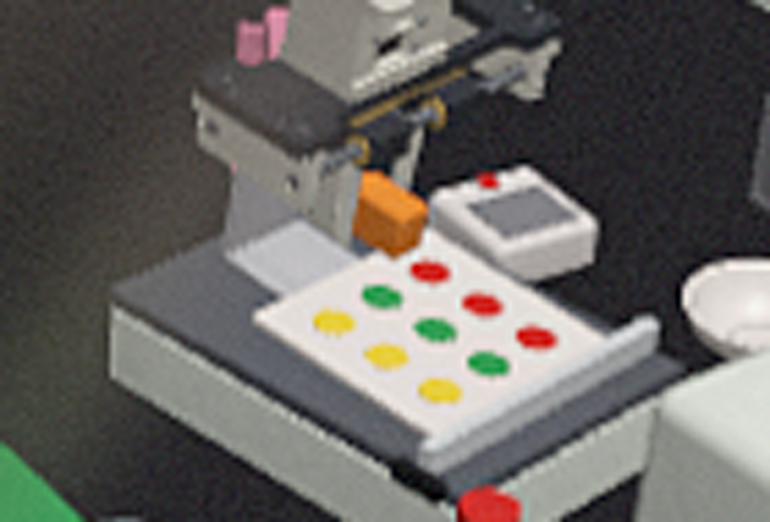

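Emit:
send_rows(series=[[-0.0035,0,-0.0004,0,0,0,1],[-0.0035,0,-0.0003,0,0,0,1],[-0.0035,0,-0.0004,0,0,0,1],[0,0,0,0,0,0,1]])

```text
time: 11.93
tool_pos: [0.5538, 0.2456, 0.1012]
tool_rot: [3.141, -0.1, -3.008]
contact_force: [-3.7, -0.1, 4.0]
opening: 0.0216
```

Emit:
send_rows(series=[[-0.0035,0,-0.0004,0,0,0,1],[-0.0035,0,-0.0003,0,0,0,1],[-0.0035,0,-0.0004,0,0,0,1],[0,0,0,0,0,0,1]])

```text
time: 12.27
tool_pos: [0.5643, 0.247, 0.1012]
tool_rot: [3.141, -0.1, -3.008]
contact_force: [-3.6, -0.6, 2.8]
opening: 0.0219
```

Emit:
send_rows(series=[[-0.0025,0,-0.0003,0,0,0,1],[-0.0025,0,-0.0002,0,0,0,1],[-0.0025,0,-0.0003,0,0,0,1],[0,0,0,0,0,0,1]])

```text
time: 12.6
tool_pos: [0.5715, 0.248, 0.1012]
tool_rot: [3.141, -0.101, -3.008]
contact_force: [-4.0, -1.1, 3.4]
opening: 0.0217
```

```bash
python3 -c "
from h import *
go(.4285,.2286,.1015,.134,.1)
e=cam('scene'); save(cv2.resize(e['color'][150:245,340:480],None,fx=5.5,fy=5.5,interpolation=cv2.INTER_CUBIC),'g8s')"
```

```text
t 12.6 pos [0.5715 0.248  0.1012] rot [ 3.141 -0.101 -3.008] F [-3.98 -1.08  3.4 ] open 0.0217
shift now-axes [143.6  -0.2  14.2] goal-axes [ 1.436e+02 -1.000e-01  1.410e+01] turn [ 0.0006 -0.0006 -0.0008]
```

View pics/g8s.png

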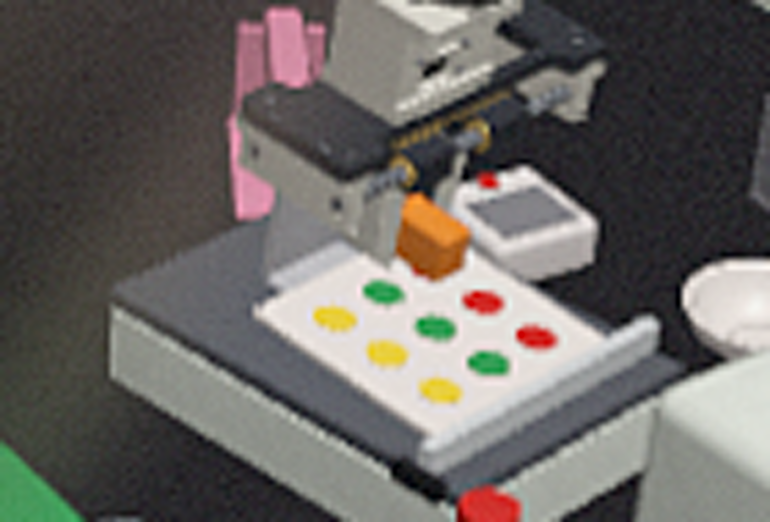

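About 20 mm of blade still shows behind the tile.

Emit:
send_rows(series=[[-0.003,0,-0.0003,0,0,0,1],[-0.003,0,-0.0003,0,0,0,1],[-0.003,0,-0.0003,0,0,0,1],[0,0,0,0,0,0,1]])

```text
time: 12.98
tool_pos: [0.5797, 0.2491, 0.1014]
tool_rot: [3.141, -0.103, -3.008]
contact_force: [-7.1, -1.3, 5.4]
opening: 0.0214
```

Emit:
send_rows(series=[[-0.002,0,-0.0002,0,0,0,1],[-0.002,0,-0.0002,0,0,0,1],[0,0,0,0,0,0,1]])

```text
time: 13.23
tool_pos: [0.5825, 0.2495, 0.1015]
tool_rot: [3.141, -0.105, -3.008]
contact_force: [-10.9, -1.6, 8.1]
opening: 0.0217
```

Emit:
send_rows(series=[[-0.0015,0,-0.0002,0,0,0,1],[-0.0015,0,-0.0001,0,0,0,1],[0,0,0,0,0,0,1]])

```text
time: 13.48
tool_pos: [0.5851, 0.25, 0.1016]
tool_rot: [3.141, -0.106, -3.008]
contact_force: [-12.2, -1.0, 8.9]
opening: 0.0218
```

```bash
python3 -c "
from h import *
go(.4285,.2286,.1015,.134,.1)
e=cam('scene'); save(cv2.resize(e['color'][150:245,340:480],None,fx=5.5,fy=5.5,interpolation=cv2.INTER_CUBIC),'g9s')"
```

```text
t 13.48 pos [0.5851 0.25   0.1016] rot [ 3.141 -0.106 -3.008] F [-12.16  -1.04   8.87] open 0.0218
shift now-axes [157.1  -0.3  16.8] goal-axes [157.2  -0.3  15.9] turn [ 0.0004 -0.0059 -0.0004]
```

View pics/g9s.png

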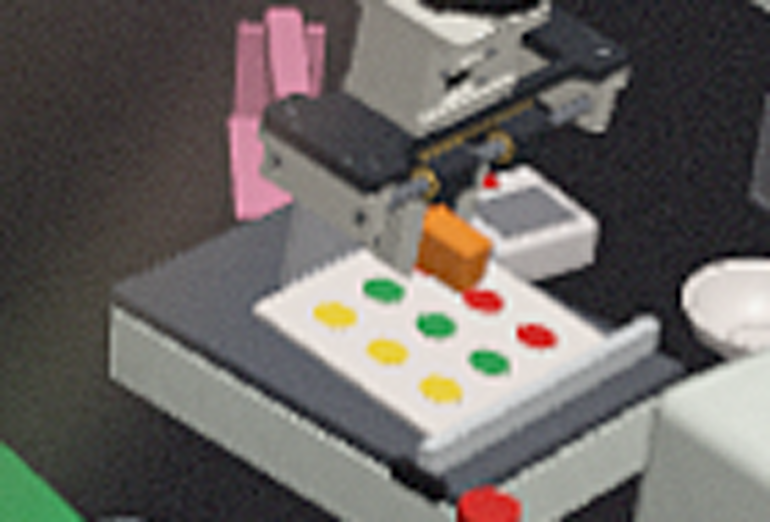

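The force is climbing gently (12 N) and the tile's edge is at the neck, so the blade is fully under. I'll back off a hair, then lift and level.

Emit:
send_rows(series=[[0.0015,0,0,0,0,0,1],[0,0,-0.003,0,-0.015,0,1],[0,0,-0.004,0,-0.02,0,1],[0,0,-0.004,0,-0.02,0,1],[0,0,0,0,0,0,1]])

```text
time: 13.95
tool_pos: [0.5876, 0.2502, 0.1133]
tool_rot: [3.141, -0.041, -3.008]
contact_force: [0.5, 0.9, -4.8]
opening: 0.0217
```

```bash
python3 -c "
from h import *
go(.58,.25,.13,.134,.0)
e=cam('scene'); save(cv2.resize(e['color'][150:245,340:480],None,fx=5.5,fy=5.5,interpolation=cv2.INTER_CUBIC),'g10s')"
```

```text
t 13.95 pos [0.5876 0.2502 0.1133] rot [ 3.141 -0.041 -3.008] F [ 0.51  0.9  -4.77] open 0.0217
shift now-axes [  8.3   0.8 -16.4] goal-axes [  7.6   0.8 -16.7] turn [ 0.0007 -0.0412 -0.0007]
```

View pics/g10s.png

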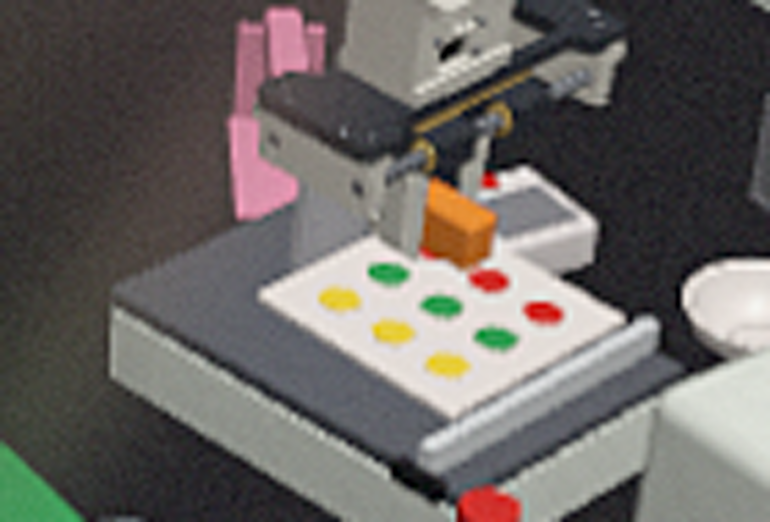

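The tile has come up on the blade (corner at (460,410) is off the plate). I'll level and raise it.

Emit:
send_rows(series=[[0.002,0,-0.008,0,-0.02,0,1],[0.002,0,-0.01,0,-0.02,0,1],[0,0,-0.012,0,0,0,1],[0,0,-0.012,0,0,0,1],[0,0,0,0,0,0,1]])

```text
time: 14.42
tool_pos: [0.5853, 0.2501, 0.1587]
tool_rot: [3.14, 0.002, -3.008]
contact_force: [0.3, 0.4, -4.7]
opening: 0.0215
```

```bash
python3 -c "
from h import *
go(.58,.25,.18,.134,.0)
e=cam('scene'); save(cv2.resize(e['color'][120:245,340:480],None,fx=4.7,fy=4.7,interpolation=cv2.INTER_CUBIC),'g11s')
P=cloud(e); H,S,V,box=masks(e)
m=box(370,470,150,245)&(P[...,2]>.09)&(P[...,2]<.14)&(V>150)&(P[...,0]>.5)
p=P[m]; c=p.mean(0); 
A=np.c_[p[:,0],p[:,1],np.ones(len(p))]; s=np.linalg.lstsq(A,p[:,2],rcond=None)[0]; print(m.sum(),c,'slopes',s, 'resid',np.std(p[:,2]-A@s))
r=cv2.minAreaRect((p[:,:2]*1000).astype(np.float32));print(r)"
```

```text
t 14.42 pos [0.5853 0.2501 0.1587] rot [ 3.140e+00  2.000e-03 -3.008e+00] F [ 0.3   0.41 -4.69] open 0.0215
shift now-axes [  5.2   0.6 -21.4] goal-axes [  5.2   0.6 -21.3] turn [ 0.0015  0.0021 -0.0007]
1317 [0.63096867 0.24552702 0.12595583] slopes [-0.0576577  -0.03825558  0.1717288 ] resid 0.005259602211459456
((681.5840454101562, 232.67037963867188), (176.1734161376953, 311.0467529296875), 71.399658203125)
```

View pics/g11s.png

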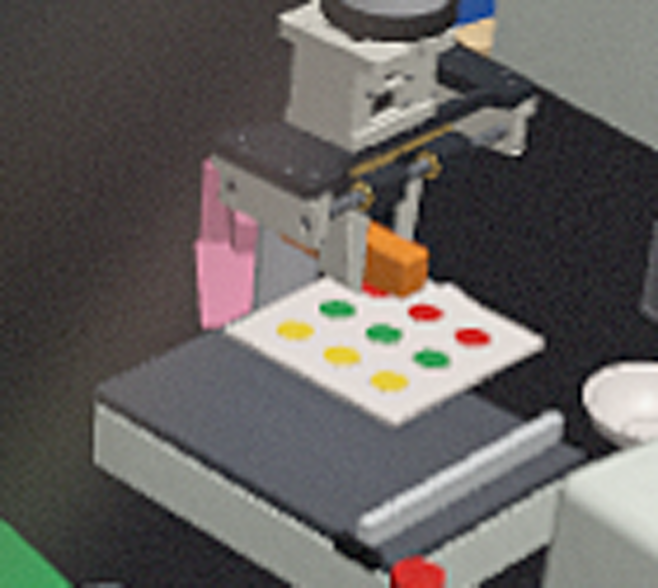

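The tile is held clear and level. I'll measure where it sits on the blade from its dots.

```bash
cat >> h.py <<'E'
def dots(d,bx,z):
    H,S,V,box=masks(d); out={}
    for n,c in (('red',(H<8)|(H>172)),('green',(H>45)&(H<85)),('yellow',(H>20)&(H<38))):
        m=(box(*bx)&c&(S>110)&(V>90)).astype(np.uint8); k,l,st,ce=cv2.connectedComponentsWithStats(m)
        for i in range(1,k):
            if st[i,4]>12:
                p=plane(d,ce[i],z)[0]; print(n,st[i,4],ce[i].round(1),(p[:2]*1000).round(1))
E
python3 -c "
from h import *
e=load('scene'); dots(e,(385,460,170,212),.129)"
```

```text
red 19 [430. 186.] [597.6 292.2]
red 20 [439.8 191. ] [632.1 296.9]
green 16 [411.2 185.2] [566.1 251.6]
green 17 [421.  190.4] [601.6 256.1]
green 17 [431.3 196. ] [638.4 260.3]
yellow 21 [402.4 189.8] [571.6 215.7]
yellow 19 [412. 195.] [606.3 220.3]
yellow 24 [422.3 200.6] [642.5 224.9]
```

The tile sits about 17 mm ahead of the TCP, +4 mm across, yaw ≈ 0.125. I'll carry it to the rack with gentle ramps.

Emit:
send_rows(series=[[0,0,-0.007,0,0,0,1],[0,0,-0.01,0,0,0,1],[0.001,-0.004,-0.005,0,0,0,1],[0.002,-0.009,0,0,0,0,1],[0.003,-0.013,0,0,0,0,1]])

```text
time: 14.88
tool_pos: [0.5813, 0.2228, 0.1768]
tool_rot: [3.141, -0.005, -3.007]
contact_force: [-0.3, -0.7, -6.4]
opening: 0.0218
```

Emit:
send_rows(series=[[0.004,-0.017,0,0,0,0,1],[0.005,-0.02,0,0,0,0,1],[0.005,-0.02,0,0,0,0,1],[0.005,-0.02,0,0,0,0,1],[0.005,-0.02,0,0,0,0,1]])

```text
time: 15.3
tool_pos: [0.5696, 0.1213, 0.1761]
tool_rot: [3.141, -0.007, -3.009]
contact_force: [0.5, -0.8, -6.9]
opening: 0.0217
```

Emit:
send_rows(series=[[0.005,-0.02,0,0,0,0,1],[0.005,-0.02,0,0,0,0,1],[0.005,-0.02,0,0,0,0,1],[0.005,-0.02,0,0,0,0,1],[0.005,-0.02,0,0,0,0,1]])

```text
time: 15.72
tool_pos: [0.5578, 0.019, 0.1763]
tool_rot: [3.141, -0.007, -3.009]
contact_force: [-0.1, 0.9, -5.6]
opening: 0.0221
```

```bash
python3 -c "
from h import *
go(.535,-.2445,.18,.125,.0)"
```

```text
t 15.72 pos [0.5578 0.019  0.1763] rot [ 3.141 -0.007 -3.009] F [-0.09  0.9  -5.63] open 0.0221
shift now-axes [  57.4 -258.2   -3.4] goal-axes [  55.5 -258.6   -3.7] turn [ 0.0004 -0.0066  0.0074]
```

Emit:
send_rows(series=[[0.0045,-0.02,0,0,0,0,1],[0.0045,-0.02,0,0,0,0,1],[0.0045,-0.02,0,0,0,0,1],[0.0045,-0.02,0,0,0,0,1],[0.0045,-0.02,0,0,0,0,1]])

```text
time: 16.13
tool_pos: [0.5487, -0.083, 0.1764]
tool_rot: [3.141, -0.007, -3.009]
contact_force: [0.6, -0.2, -5.4]
opening: 0.0217
```

Emit:
send_rows(series=[[0.0045,-0.02,0,0,-0.003,0,1],[0.0045,-0.02,0,0,-0.004,0,1],[0.0045,-0.02,0,0,0,0,1],[0.0045,-0.02,0,0,0,0.004,1],[0.0045,-0.02,0,0,0,0.004,1]])

```text
time: 16.55
tool_pos: [0.5393, -0.1849, 0.1763]
tool_rot: [3.141, 0.0, -3.017]
contact_force: [1.0, 0.4, -5.5]
opening: 0.022
```

Emit:
send_rows(series=[[0.0035,-0.016,0,0,0,0,1],[0.003,-0.012,0,0,0,0,1],[0.002,-0.008,0,0,0,0,1],[0.001,-0.004,0,0,0,0,1],[0,0,0,0,0,0,1]])

```text
time: 16.97
tool_pos: [0.5359, -0.2245, 0.1765]
tool_rot: [3.141, 0.001, -3.017]
contact_force: [0.4, 1.0, -5.7]
opening: 0.0217
```

```bash
python3 -c "
from h import *
go(.535,-.2445,.18,.125,.0)
e=cam('scene'); save(cv2.resize(e['color'][190:330,180:340],None,fx=4.2,fy=4.2,interpolation=cv2.INTER_CUBIC),'r1s')
d=cam('top'); save(cv2.resize(d['color'][160:300,340:480],None,fx=4,fy=4,interpolation=cv2.INTER_CUBIC),'r1')"
```

```text
t 16.97 pos [ 0.5359 -0.2245  0.1765] rot [ 3.141e+00  1.000e-03 -3.017e+00] F [ 0.39  1.05 -5.67] open 0.0217
shift now-axes [  3.4 -19.7  -3.5] goal-axes [  3.4 -19.7  -3.5] turn [ 0.0008  0.0011 -0.0009]
```

View pics/r1s.png

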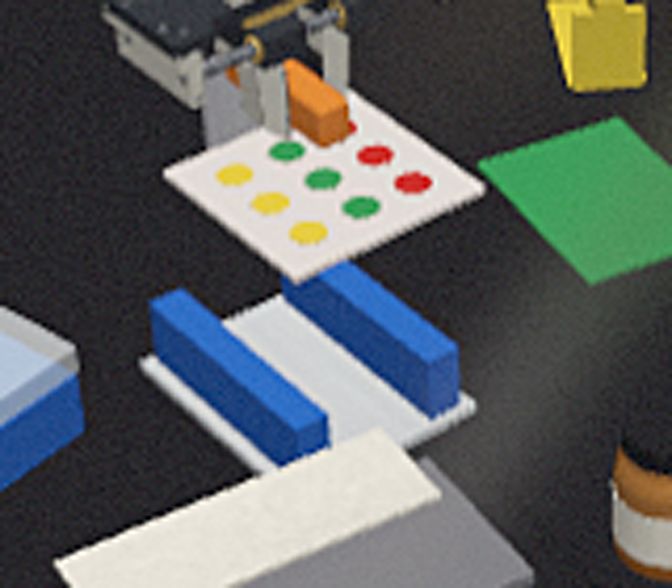

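View pics/r1.png

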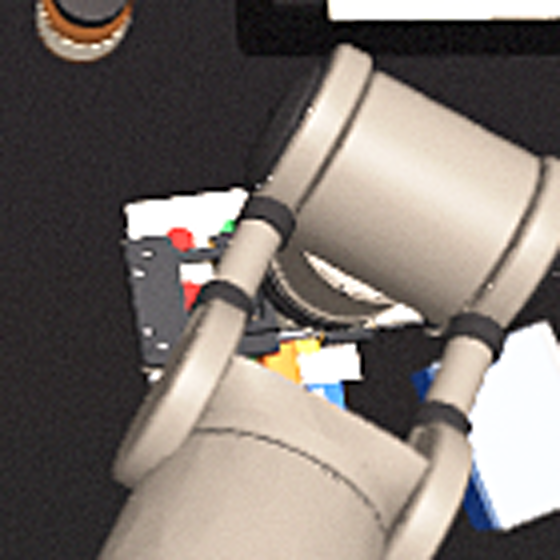

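The tile sits undisturbed on the blade, still ~20 mm short of the rack centre line. I'll move over and re-measure tile and rails in the same camera.

Emit:
send_rows(series=[[0.001,-0.006,0,0,0,0,1],[0.001,-0.008,0,0,0,0,1],[0.001,-0.006,0,0,0,0,1],[0,0,0,0,0,0,1],[0,0,0,0,0,0,1]])

```text
time: 17.48
tool_pos: [0.5358, -0.2445, 0.1766]
tool_rot: [3.141, 0.001, -3.017]
contact_force: [0.8, -0.2, -6.5]
opening: 0.0216
```

```bash
python3 -c "
from h import *
go(.535,-.2445,.18,.125,.0)
e=cam('scene'); z=observe()['tool_pos'][2]-.0297; print(z)
dots(e,(215,300,195,260),z)
e0=pickle.load(open('scene.pkl','rb'))
P=cloud(e); H,S,V,box=masks(e)
m=box(212,296,240,315)&(H>100)&(H<120)&(S>140)&(P[...,2]>.043)
for s in (box(212,260,240,315),box(261,296,240,315)): rect(e,m&s,.05,'rail')
"
```

```text
t 17.48 pos [ 0.5358 -0.2445  0.1766] rot [ 3.141e+00  1.000e-03 -3.017e+00] F [ 0.83 -0.19 -6.5 ] open 0.0216
shift now-axes [ 0.8  0.1 -3.4] goal-axes [ 0.8  0.1 -3.4] turn [ 0.0008  0.0014 -0.0005]
0.1468953356677181
red 30 [261.7 229.1] [ 548.2 -202.4]
red 33 [270.5 235.8] [ 583.9 -198.4]
green 25 [240.4 228.1] [ 516.4 -242.7]
green 47 [297.8 230.4] [ 600.3 -133.2]
green 26 [249.3 234.6] [ 551.9 -237.9]
green 29 [258.1 241.5] [ 587.8 -233.8]
yellow 13 [233.7 196.7] [ 380.3 -191.3]
yellow 31 [228.1 233.8] [ 521.3 -278.1]
yellow 31 [236.5 240.6] [ 556.7 -274.1]
yellow 33 [245.2 247.8] [ 592.9 -270.4]
rail 445 c [ 560.9 -287.7] size [161.  29.] ang 5.85
rail 267 c [ 571.4 -193.6] size [118.1  25.8] ang 6.6
```

Tile centre is 1–3 mm from the rack centre, yaw 7.1° against 6.9°. Lowering.

Emit:
send_rows(series=[[0,0,0.006,0,0,0,1],[0,0,0.012,0,0,0,1],[0,0,0.018,0,0,0,1],[0,0,0.018,0,0,0,1],[0,0,0.01,0,0,0,1]])

```text
time: 17.95
tool_pos: [0.535, -0.2431, 0.1103]
tool_rot: [3.139, -0.001, -3.016]
contact_force: [-0.8, 0.3, -5.3]
opening: 0.0217
```

Emit:
send_rows(series=[[0,0,0.005,0,0,0,1],[0,0,0.003,0,0,0,1],[0,0,0,0,0,0,1]])

```text
time: 18.2
tool_pos: [0.5361, -0.244, 0.1046]
tool_rot: [3.141, 0.001, -3.016]
contact_force: [0.2, -0.1, -5.7]
opening: 0.0218
```

```bash
python3 -c "
from h import *
go(.535,-.2445,.088,.125,.0)
e=cam('scene'); save(cv2.resize(e['color'][210:330,190:330],None,fx=5,fy=5,interpolation=cv2.INTER_CUBIC),'r2s')"
```

```text
t 18.2 pos [ 0.5361 -0.244   0.1046] rot [ 3.141e+00  1.000e-03 -3.016e+00] F [ 0.18 -0.12 -5.73] open 0.0218
shift now-axes [ 1.2 -0.4 16.6] goal-axes [ 1.1 -0.4 16.6] turn [0.0006 0.0014 0.0003]
```

View pics/r2s.png

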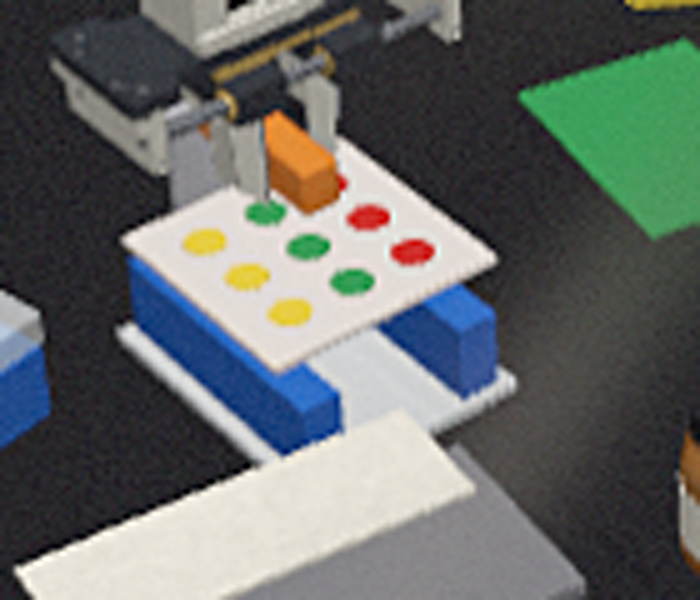

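The tile hovers squarely over both rails. I'll lower slowly.

Emit:
send_rows(series=[[0,0,0.004,0,0,0,1],[0,0,0.004,0,0,0,1],[0,0,0.002,0,0,0,1],[0,0,0,0,0,0,1]])

```text
time: 18.58
tool_pos: [0.5357, -0.2438, 0.0943]
tool_rot: [3.14, 0.001, -3.016]
contact_force: [-0.6, -0.2, -5.8]
opening: 0.0216
```

Emit:
send_rows(series=[[0,0,0.0015,0,0,0,1],[0,0,0.0015,0,0,0,1],[0,0,0.0015,0,0,0,1],[0,0,0,0,0,0,1]])

```text
time: 18.92
tool_pos: [0.5358, -0.2439, 0.0899]
tool_rot: [3.141, 0.001, -3.016]
contact_force: [0.6, -0.1, -6.1]
opening: 0.0215
```

Emit:
send_rows(series=[[0,0,0.0015,0,0,0,1],[0,0,0.0015,0,0,0,1],[0,0,0.0015,0,0,0,1],[0,0,0,0,0,0,1]])

```text
time: 19.25
tool_pos: [0.5361, -0.2441, 0.0857]
tool_rot: [3.141, 0.002, -3.016]
contact_force: [-0.8, 0.6, -2.3]
opening: 0.0213
```

Emit:
send_rows(series=[[0,0,0.002,0,0,0,1],[0,0,0.002,0,0,0,1],[0,0,0.001,0,0,0,1],[0,0,0,0,0,0,1],[0,0,0,0,0,0,1]])

```text
time: 19.67
tool_pos: [0.536, -0.244, 0.0806]
tool_rot: [3.141, 0.001, -3.016]
contact_force: [0.3, 0.0, -1.4]
opening: 0.0221
```

```bash
python3 -c "
from h import *
go(.535,-.2445,.078,.125,.0)
e=cam('scene'); save(cv2.resize(e['color'][210:330,190:330],None,fx=5,fy=5,interpolation=cv2.INTER_CUBIC),'r3s')
dots(e,(205,290,205,275),.059)"
```

```text
t 19.67 pos [ 0.536  -0.244   0.0806] rot [ 3.141e+00  1.000e-03 -3.016e+00] F [ 0.33  0.04 -1.39] open 0.0221
shift now-axes [ 1.  -0.4  2.6] goal-axes [ 1.  -0.4  2.6] turn [0.0006 0.0014 0.0002]
red 32 [263.6 258.2] [ 548.1 -202.4]
red 34 [272.5 265.1] [ 584.1 -197.7]
green 27 [251.6 264. ] [ 552.1 -238. ]
green 28 [260.4 271.1] [ 588.3 -233.6]
yellow 32 [231.3 263. ] [ 521.4 -277.7]
yellow 33 [239.6 270.2] [ 557.4 -273.7]
```

View pics/r3s.png

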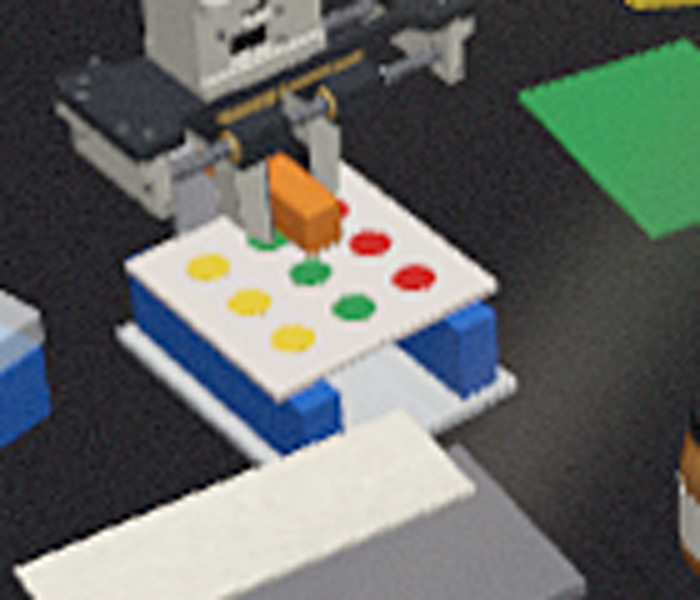

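The tile is down on both rails at the same place. I'll lower the blade a bit more and draw out.

Emit:
send_rows(series=[[0,0,0.003,0,0,0,1],[0,0,0.003,0,0,0,1],[0,0,0,0,0,0,1],[0,0,0,0,0,0,1]])

```text
time: 20.05
tool_pos: [0.5358, -0.2438, 0.0743]
tool_rot: [3.141, 0.001, -3.016]
contact_force: [1.2, 0.2, -2.5]
opening: 0.0218
```

Emit:
send_rows(series=[[0.002,0,0,0,0,0,1],[0.003,0,0,0,0,0,1],[0.003,0,0,0,0,0,1],[0,0,0,0,0,0,1]])

```text
time: 20.38
tool_pos: [0.5273, -0.245, 0.0747]
tool_rot: [3.141, 0.001, -3.017]
contact_force: [-0.0, 0.4, -2.4]
opening: 0.0217
```

```bash
python3 -c "
from h import *
go(.4,-.26,.075,.125,.0)
e=cam('scene'); dots(e,(205,290,205,275),.059)"
```

```text
t 20.38 pos [ 0.5273 -0.245   0.0747] rot [ 3.141e+00  1.000e-03 -3.017e+00] F [-0.04  0.45 -2.45] open 0.0217
shift now-axes [128.2   1.   -0.4] goal-axes [128.2   1.   -0.3] turn [ 0.0008  0.0009 -0.0001]
red 15 [257.1 251.3] [ 514.4 -201.9]
red 32 [263.6 258.2] [ 548.1 -202.4]
red 33 [272.6 265.2] [ 584.4 -197.6]
green 28 [251.5 264. ] [ 552.2 -238.3]
green 29 [260.3 271.2] [ 588.4 -233.9]
yellow 15 [237.8 231. ] [ 408.5 -201.4]
yellow 32 [231.3 263. ] [ 521.4 -277.7]
yellow 33 [239.6 270.2] [ 557.4 -273.7]
```

The tile stays put. Withdrawing.

Emit:
send_rows(series=[[0.006,0,0,0,0,0,1],[0.01,0,0,0,0,0,1],[0.01,0,0,0,0,0,1],[0.01,0,0,0,0,0,1],[0.01,0,0,0,0,0,1]])

```text
time: 20.85
tool_pos: [0.4813, -0.2508, 0.0747]
tool_rot: [3.141, 0.001, -3.016]
contact_force: [-0.4, 0.0, -3.2]
opening: 0.0217
```

Emit:
send_rows(series=[[0.015,0,0,0,0,0,1],[0.015,0,0,0,0,0,1],[0.015,0,0,0,0,0,1],[0.015,0,0,0,0,0,1],[0.015,0,0,0,0,0,1]])

```text
time: 21.27
tool_pos: [0.4067, -0.2602, 0.0747]
tool_rot: [3.141, 0.002, -3.017]
contact_force: [-0.0, -0.3, -3.1]
opening: 0.0219
```

Emit:
send_rows(series=[[0.012,0,0,0,0,0,1],[0.006,0,0,0,0,0,1],[0,0,0,0,0,0,1]])

```text
time: 21.52
tool_pos: [0.389, -0.2625, 0.0746]
tool_rot: [3.141, 0.001, -3.018]
contact_force: [1.0, -0.5, -2.3]
opening: 0.0215
```

```bash
python3 -c "
from h import *
go(.39,-.26,.15,.125,.0)
e=cam('scene'); save(cv2.resize(e['color'][170:330,150:330],None,fx=3.7,fy=3.7,interpolation=cv2.INTER_CUBIC),'r4s')
dots(e,(205,290,205,275),.059)
d=cam('top'); H,S,V,box=masks(d); save(cv2.resize(d['color'][190:330,340:480],None,fx=4,fy=4,interpolation=cv2.INTER_CUBIC),'r4')
"
```

```text
t 21.52 pos [ 0.389  -0.2625  0.0746] rot [ 3.141e+00  1.000e-03 -3.018e+00] F [ 0.97 -0.45 -2.31] open 0.0215
shift now-axes [ -1.4   2.4 -75.4] goal-axes [ -1.3   2.3 -75.4] turn [ 0.0008  0.0011 -0.0011]
red 29 [255.4 251.6] [ 512.8 -206.1]
red 32 [263.6 258.2] [ 548.1 -202.4]
red 34 [272.5 265.1] [ 584.1 -197.7]
green 24 [243.3 257.3] [ 517.1 -242.4]
green 27 [251.6 264. ] [ 552.1 -238. ]
green 29 [260.3 271.2] [ 588.4 -233.9]
yellow 32 [231.3 263. ] [ 521.4 -277.7]
yellow 33 [239.6 270.2] [ 557.4 -273.7]
```

View pics/r4s.png

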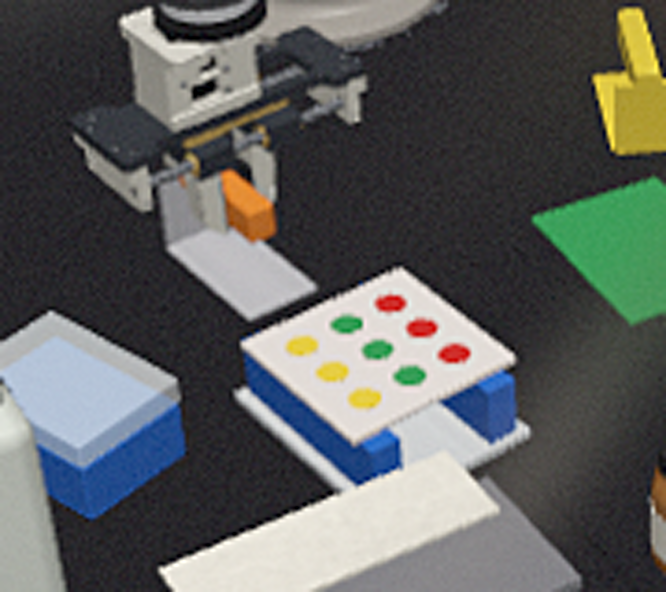

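View pics/r4.png

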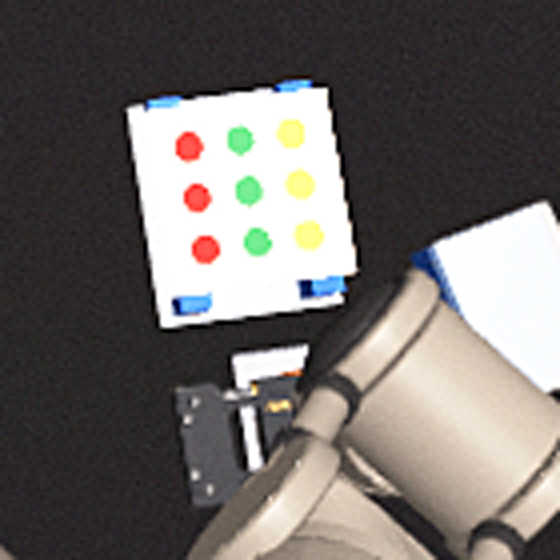

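```bash
python3 -c "
from h import *
d=load('top'); dots(d,(370,428,205,262),.059)
H,S,V,box=masks(d); rect(d,box(368,432,205,280)&(V>150)&(S<60)&(cloud(d)[...,2]>.045)|box(385,418,220,255),.059,'tile')
print(plane(d,[[340+163/4,190+303/4],[340+150/4,190+103/4],[340+323/4,190+287/4],[340+293/4,190+86/4]],.05))
"
```

```text
red 39 [386.8 226.2] [ 584.1 -201.4]
red 37 [388.9 239.1] [ 548.1 -205.6]
red 37 [391. 252.] [ 512.3 -210.1]
green 32 [399.5 224.5] [ 588.5 -236.7]
green 33 [401.6 237.2] [ 552.8 -240.9]
green 35 [403.9 250.1] [ 517.  -245.8]
yellow 24 [412.7 223. ] [ 592.4 -273.6]
yellow 24 [414.6 235.7] [ 556.7 -277.3]
yellow 25 [417.  248.3] [ 521.6 -282.2]
tile 2196 c [ 552.1 -240.5] size [131.7 131.7] ang 6.77
[[ 0.47575323 -0.18200582  0.05      ]
 [ 0.6158194  -0.17794614  0.05      ]
 [ 0.48520686 -0.29295424  0.05      ]
 [ 0.62677642 -0.27891888  0.05      ]]
```

From the top camera the tile centre (552.4, −240.7) is within 2 mm of the rack centre and its yaw matches. Returning the lifter to the mat.

Emit:
send_rows(series=[[0,0,-0.01,0,0,0,1],[0,0,-0.025,0,0,0,1],[0,0,-0.025,0,0,0,1],[0,0,-0.015,0,0,0,1],[0,0,0,0,0,0,1]])

```text
time: 22.03
tool_pos: [0.3924, -0.2637, 0.1526]
tool_rot: [-3.137, 0.006, -3.016]
contact_force: [-0.1, 0.0, -2.4]
opening: 0.0216
```

Emit:
send_rows(series=[[0,0,0,0,0,0.09,1],[0,0,0,0,0,0.085,1],[0,0,0,0,0,0,1]])

```text
time: 22.28
tool_pos: [0.3902, -0.2619, 0.1485]
tool_rot: [3.14, 0.001, 3.089]
contact_force: [-0.0, -0.5, -3.0]
opening: 0.022
```

```bash
python3 -c "
from h import *
go(.483,.014,.15,-.05,.0)"
```

```text
t 22.28 pos [ 0.3902 -0.2619  0.1485] rot [3.140e+00 1.000e-03 3.089e+00] F [-0.01 -0.52 -2.96] open 0.022
shift now-axes [-78.3 280.4  -1. ] goal-axes [-78.9 280.2  -1.5] turn [ 0.0017  0.0006 -0.0023]
```

Emit:
send_rows(series=[[-0.003,0.01,0,0,0,0,1],[-0.006,0.022,0,0,0,0,1],[-0.008,0.03,0,0,0,0,1],[-0.008,0.03,0,0,0,0,1],[-0.008,0.03,0,0,0,0,1]])

```text
time: 22.7
tool_pos: [0.4292, -0.1402, 0.149]
tool_rot: [3.14, 0.001, 3.094]
contact_force: [0.9, -1.0, -3.1]
opening: 0.0215
```

Emit:
send_rows(series=[[-0.009,0.03,0,0,0,0,1],[-0.009,0.03,0,0,0,0,1],[-0.009,0.03,0,0,0,0,1],[-0.008,0.03,0,0,0,0,1],[-0.007,0.025,0,0,0,0,1]])

```text
time: 23.12
tool_pos: [0.4783, 0.0035, 0.1492]
tool_rot: [3.14, 0.001, 3.096]
contact_force: [0.7, 0.3, -3.0]
opening: 0.0218
```

Emit:
send_rows(series=[[-0.003,0.013,0.005,0,0,0,1],[0,0,0.02,0,0,0,1],[0,0,0.025,0,0,0,1],[0,0,0.02,0,0,0,1],[0,0,0,0,0,0,1]])

```text
time: 23.53
tool_pos: [0.4791, 0.0148, 0.076]
tool_rot: [3.14, -0.007, 3.095]
contact_force: [-1.6, 0.5, -4.0]
opening: 0.0218
```

```bash
python3 -c "
from h import *
go(.483,.014,.0444,-.05,.0)
e=cam('scene'); save(cv2.resize(e['color'][150:270,260:400],None,fx=5,fy=5,interpolation=cv2.INTER_CUBIC),'m1s')"
```

```text
t 23.53 pos [0.4791 0.0148 0.076 ] rot [ 3.14  -0.007  3.095] F [-1.55  0.48 -3.97] open 0.0218
shift now-axes [-4.2 -0.6 31.6] goal-axes [-4.  -0.6 31.6] turn [ 0.0016 -0.0066  0.0034]
```

View pics/m1s.png

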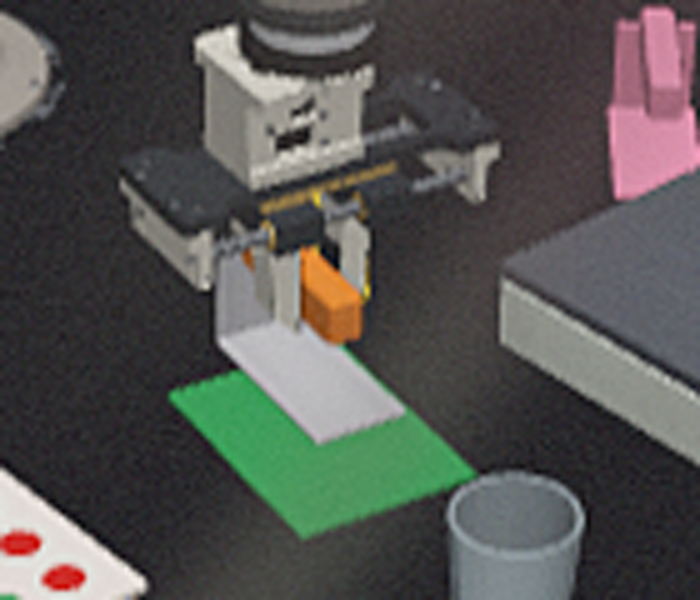

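The blade is over the mat. Descending to contact.

Emit:
send_rows(series=[[-0.004,0,0.01,0,0,0,1],[0,0,0.01,0,0,0,1],[0,0,0.005,0,0,0,1],[0,0,0,0,0,0,1],[0,0,0,0,0,0,1]])

```text
time: 24.0
tool_pos: [0.4864, 0.0132, 0.0552]
tool_rot: [3.141, 0.002, 3.092]
contact_force: [0.7, 1.3, -3.3]
opening: 0.0214
```

Emit:
send_rows(series=[[0,0,0.002,0,0,0,1],[0,0,0.001,0,0,0,1],[0,0,0,0,0,0,1]])

```text
time: 24.25
tool_pos: [0.4862, 0.0132, 0.0521]
tool_rot: [3.141, 0.002, 3.092]
contact_force: [0.5, 0.1, -3.1]
opening: 0.022
```

Emit:
send_rows(series=[[0,0,0.001,0,0,0,1],[0,0,0.001,0,0,0,1],[0,0,0,0,0,0,1]])

```text
time: 24.5
tool_pos: [0.486, 0.0132, 0.0497]
tool_rot: [3.141, 0.001, 3.092]
contact_force: [-0.9, 0.5, -3.6]
opening: 0.0214
```

Emit:
send_rows(series=[[0,0,0.001,0,0,0,1],[0,0,0,0,0,0,1],[0,0,0,0,0,0,1]])

```text
time: 24.75
tool_pos: [0.486, 0.0133, 0.0488]
tool_rot: [3.141, 0.001, 3.092]
contact_force: [-0.2, 0.2, -1.9]
opening: 0.0216
```

Emit:
send_rows(series=[[0,0,0.001,0,0,0,1],[0,0,0.001,0,0,0,1],[0,0,0,0,0,0,1]])

```text
time: 25.0
tool_pos: [0.4859, 0.0132, 0.0466]
tool_rot: [3.141, 0.001, 3.092]
contact_force: [-0.4, -0.4, -2.0]
opening: 0.0216
```

Emit:
send_rows(series=[[0,0,0.001,0,0,0,1],[0,0,0,0,0,0,1]])

```text
time: 25.17
tool_pos: [0.4859, 0.0133, 0.0457]
tool_rot: [3.141, 0.001, 3.092]
contact_force: [-0.1, -0.3, -3.2]
opening: 0.0216
```

Emit:
send_rows(series=[[0,0,0.001,0,0,0,1],[0,0,0,0,0,0,1]])

```text
time: 25.33
tool_pos: [0.486, 0.0133, 0.0447]
tool_rot: [3.141, 0.001, 3.092]
contact_force: [-0.6, 0.2, -3.3]
opening: 0.0216
```

Emit:
send_rows(series=[[0,0,0.0007,0,0,0,1],[0,0,0,0,0,0,1]])

```text
time: 25.5
tool_pos: [0.4861, 0.0133, 0.0442]
tool_rot: [3.141, 0.001, 3.092]
contact_force: [-1.1, 0.8, -1.7]
opening: 0.0216
```

Emit:
send_rows(series=[[0,0,0.0005,0,0,0,1],[0,0,0,0,0,0,1]])

```text
time: 25.67
tool_pos: [0.4863, 0.0133, 0.0442]
tool_rot: [3.141, 0.002, 3.092]
contact_force: [-0.8, 0.8, 3.4]
opening: 0.0217
```

Contact with the mat at z = 44.2 mm, the same as at pickup. Checking before release.

```bash
python3 -c "
from h import *
e=cam('scene'); save(cv2.resize(e['color'][150:270,260:400],None,fx=5,fy=5,interpolation=cv2.INTER_CUBIC),'m2s')"
```

```text
(no output)
```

View pics/m2s.png

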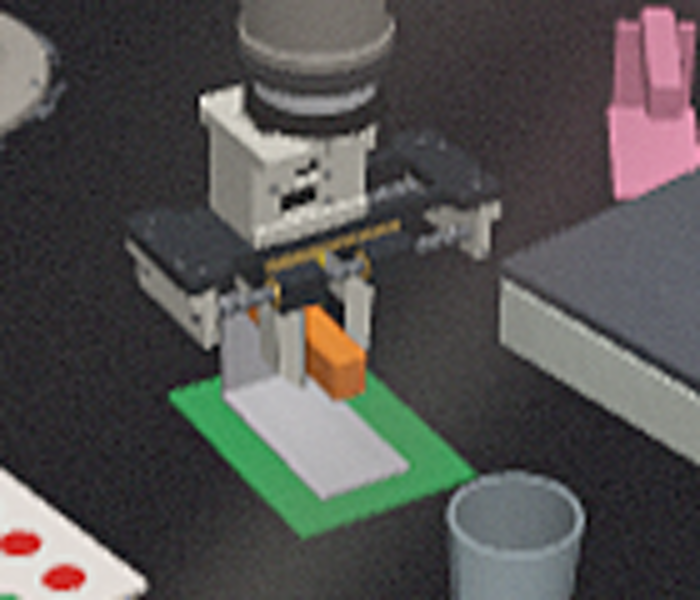

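The blade lies flat, well inside the mat. Releasing.

Emit:
send_rows(series=[[0,0,0,0,0,0,0.7],[0,0,0,0,0,0,0.5],[0,0,0,0,0,0,0.2],[0,0,0,0,0,0,0],[0,0,0,0,0,0,0]])

```text
time: 26.13
tool_pos: [0.486, 0.0132, 0.0435]
tool_rot: [3.141, 0.001, 3.092]
contact_force: [-0.7, -0.3, -0.6]
opening: 0.0496
```

Emit:
send_rows(series=[[0,0,0,0,0,0,0],[0,0,0,0,0,0,0],[0,0,0,0,0,0,0],[0,0,0,0,0,0,0],[0,0,0,0,0,0,0]])

```text
time: 26.55
tool_pos: [0.486, 0.0132, 0.0436]
tool_rot: [3.141, 0.001, 3.092]
contact_force: [0.3, 0.8, 0.3]
opening: 0.0827
```

Emit:
send_rows(series=[[0,0,0,0,0,0,0],[0,0,-0.01,0,0,0,0],[0,0,-0.025,0,0,0,0],[0,0,-0.03,0,0,0,0],[0,0,-0.03,0,0,0,0]])

```text
time: 26.97
tool_pos: [0.4854, 0.0133, 0.1401]
tool_rot: [3.141, 0.0, 3.092]
contact_force: [0.9, -0.9, -0.4]
opening: 0.0917
```

Emit:
send_rows(series=[[0.02,0,-0.02,0,0,0,0],[0.03,0.01,-0.01,0,0,0,0],[0.02,0.02,0,0,0,0,0],[0,0,0,0,0,0,0],[0,0,0,0,0,0,0]])

```text
time: 27.38
tool_pos: [0.417, 0.0472, 0.1696]
tool_rot: [3.141, 0.003, 3.093]
contact_force: [0.2, -0.2, -0.2]
opening: 0.0914
```

```bash
python3 -c "
from h import *
go(.48,.02,.16,-.05)
e=cam('scene'); d=cam('top'); save(e['color'],'fin_s'); save(d['color'],'fin_t')
dots(e,(205,290,205,275),.059)
H,S,V,box=masks(d)
rect(d,box(370,432,205,262)&(V>150)|box(385,418,220,255),.059,'tile')
rect(d,box(285,335,232,298)&(H>5)&(H<25)&(S>100),.074,'orange')
rect(d,box(285,335,232,298)&~((H>40)&(H<90)&(S>80)) & (V>100),.0055,'blade')
"
```

```text
t 27.38 pos [0.417  0.0472 0.1696] rot [3.141e+00 3.000e-03 3.093e+00] F [ 0.21 -0.24 -0.22] open 0.0914
shift now-axes [-64.2 -24.1   9.8] goal-axes [-64.2 -24.    9.6] turn [0.0007 0.0031 0.0018]
red 29 [255.4 251.6] [ 512.8 -206.1]
red 32 [263.6 258.2] [ 548.1 -202.4]
red 34 [272.5 265.1] [ 584.1 -197.7]
green 24 [243.3 257.3] [ 517.1 -242.4]
green 27 [251.6 264. ] [ 552.1 -238. ]
green 28 [260.4 271.1] [ 588.3 -233.6]
yellow 32 [231.3 263. ] [ 521.4 -277.7]
yellow 33 [239.6 270.2] [ 557.4 -273.7]
tile 2521 c [ 550.2 -237. ] size [148.8 141. ] ang 6.78
orange 66 c [498.4  10.4] size [18.9 46.1] ang 89.28
blade 1899 c [466.8  28.6] size [111.4 150.9] ang 89.38
```

View pics/fin_s.png

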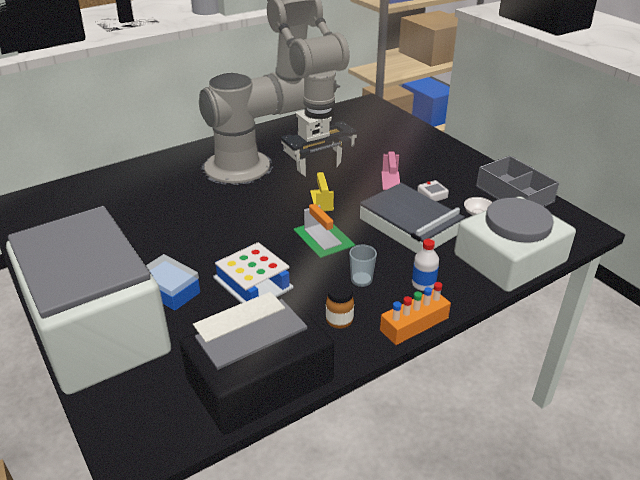

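View pics/fin_t.png

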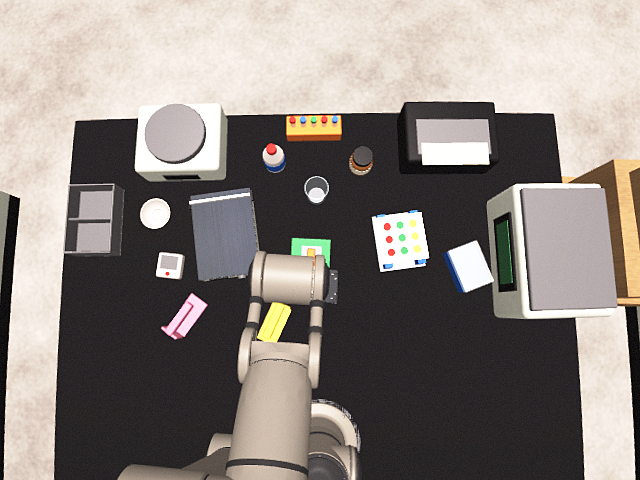

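The final views show the tile square on the rails (402,238 top), the lifter upright on its mat (320,230 scene), the bystanders in place and the gripper clear. Handing in.

```bash
python3 -c "
from h import *
print(workorder.hand_in())"
```

```text
the job is handed in; nothing more can be done
None
```

The tile is on the rack, the lifter is back on its mat and released, and the job was handed in at about 27.5 s. No verdict is reported at hand-in.

I slid the blade under the tile until it was up against the fence, with the wrist force reaching about 15 N at most. Then I lifted the tile level, lowered it onto the two rails, drew the blade out and set the lifter down.

**Last checks:**
- **Tile:** with the blade withdrawn, the top camera put its centre within about 2 mm of the rack's centre, with its yaw matching the rack's to about 0.2°. The dots had not moved in the final scene view.
- **Lifter:** the blade lies flat on the mat, and its origin is about 2 mm from the mat's centre by the tool pose.
- **Gripper:** it is open and clear, with the wrist force near zero.
- **Bystanders:** all look unmoved in the final pictures; I did not re-measure their positions.

**Disagreements:**
- The two cameras differ by about 3 mm in the tile's y position, well inside the tolerance.
- On the blade the tile measured about 17 mm ahead of the lifter's origin, against 10 mm expected if it were right against the neck. I centred it on the rack by the measured value.
- In the last top picture the arm partly hid the lifter and my tile outline mask picked up some of the rails. Those outline fits were unusable, so I relied on the dots, the tool pose and the scene view instead.

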